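Fetch the plant marker from behind the glass pots

ROBOT

A 6-joint arm with a two-finger parallel gripper is mounted at the origin on the work surface. World frame = base frame: x ahead of the robot, y to its left, z up, the work surface at z = 0. Lengths are in mm, angles in rad, forces in N, time in s.
With the tool pointing down it reaches from about 200 to 875 mm from the base axis. Payload 3.4 kg.
Tool frame: the origin (TCP) lies midway between the tips of the shut fingers; the grasp point (between the pads) lies 19 mm behind it; z points along the fingers, y is the direction in which the jaws open and shut (so a half turn about z gives the same grasp; the last joint's range is limited). The gripper opens to 94 mm and grips with 3 to 60 N. Pads are 16 mm wide; open, the fingers measure 119 mm over their backs; the gripper's body (75 mm by 177 mm) begins 78 mm behind the grasp point.
Start: joints at [-1.368, 0.276, 1.505, -0, 1.361, -0.121], TCP at [182.949, -545.156, 205.493] pointing down, gripper open.
Joint ranges: [-2.89, 2.89], [-0.75, 2.08], [0.22, 2.7], [-1.18, 4.32], [0.11, 2.71], [-2.7, 2.7]. Speed limits (rad/s): [2.57, 2.57, 3.14, 3.14, 3.14, 3.14].

INTERFACE

Orientations are given as a rotation vector (axis times angle).
In Python, from rig import bot gives the robot as it stands.
- The arm moves only by the tool jog_arm, never from a script. Its arguments are lists of equal length, an entry for each row: "offset": the shift along the world's x, y, z in m, a list of three; "dr": the turn, a rotation vector about the world's x, y, z in degrees, a list of three. In form: {"offset": [[dx, dy, dz], ...], "dr": [[wx, wy, wz], ...]}. A call has 1 to 5 rows; each row shifts and turns the pose as measured when the row begins; what a row does not reach is not made up. A row lasts 1/12 s, in which the tool goes at most 41.7 mm and 7.16 degrees, less where a joint would pass 70% of its speed; a pose out of reach is approached as far as the arm can. A call with a gripper value outside its range is refused whole. "jaw" is the gripper's target within -1 to 1 (shut at 1, half-way at 0, fully open at -1), set as the call begins (left out, the last holds). The fingers move at their own pace and stop on an object; "newtons" is the grip in N (left out, the last holds). Time passes only in rows, so rows that do not move let the fingers close. It gives the time, the measured TCP pose, the force and the opening at its end, in the units of the state.
- bot.get_state(): the state, without advancing time (a new reading comes with each control period).
- bot.capture(name): name is "scene" or "top" or "wrist"; returns a dict with "frame" (420x560x3 uint8, blue, green, red), "fx", "fy", "cx", "cy" (pixels), "rvec" (rotation vector, rad) and "tvec" (3), from world to camera coordinates, as OpenCV has them; the wrist camera has in their place "hand_eye" (4x4, takes a point from camera to tool coordinates, whose origin is the TCP and whose axes are the flange's). Camera axes: x right, y down, z forward; pixel columns grow to the right and rows downward; lengths in mm; the calibration is good to about 2 mm. A picture is of the moment at which its call begins: read the wrist's pose just before it. There is no depth.
- bot.job_done(): hands the job in, once; it reports no verdict.
Trained networks look in a picture, given as the dict that the camera call returned (one of the last four; its "shot" number tells which), for a name from the list of things; names that differ only in an ending like _2 or _b are one class to them, and where a whole thing is asked for, a point or a joint stands for the part that bears it (a point fixed in the world has none). Each returns a list of dicts, best first, with "confidence" (0 to 1); they miss things now and then, are a little off and sometimes report something else, mostly with a low value. They report only what shows in the picture. A call takes as long as a camera call. They do not tell look-alikes from the thing itself.
- bot.spot_in(picture, name): "box" ([left, top, right, bottom] as shares, 0 to 1, of the picture: columns of its width, rows of its height, round what is visible of it).
- bot.silhouettes(picture, name): "mask" (420x560 bool, what is visible of it) and "box" ([left, top, right, bottom] as shares, 0 to 1, of the picture: columns of its width, rows of its height, round what is visible of it).
- bot.landmark_of(picture, name): "point" ([column, row] as shares, 0 to 1, of the picture: columns of its width, rows of its height: a listed point, or the origin of a listed thing).
The state is a dict: "clock": time; "joints": joint angles; "joint_vel": joint speeds; "tau": joint torques, N m; "ee_pos": TCP position; "tcp_rot": TCP orientation; "contact_force": force on the tool from outside, world axes, zero at the start; "torque": the same for the moment, N m; "finger_gap": finger opening in mm.
Only numpy, scipy, OpenCV 4.12 (cv2) and the standard library are available. Lean on these libraries where they do the work, as an engineer would, in place of code of your own. Each camera call takes 0.05 s, during which the arm holds its last target. There are 200 camera calls.

TASK

The wooden plant marker has slipped down behind the three glass pots on the stainless plant stand. Lift the pots off one by one and stand all three upright in the black drip tray, then pick up the marker and lay it flat in the blue ceramic dish, and only then put each pot back upright on the very cork pad it came from. Leave the vase and the spray bottle standing where they are, do not drop a pot or tip it over, and let go of everything at the end.

Things in the scene. Friction and masses are not known exactly. Their poses are not given: they have to be found in the camera images.
- pot_clear: Small pot of clear glass over white gravel with a round dark-green cactus with a red flower: an upright straight-sided cylinder 62 mm in diameter, glass 72 mm high, plant to 94 mm, 0.24 kg. The pots stand about 11 mm apart side by side on the stand, so grip them front to back. Origin: centre of its underside; z up along its axis.
- pot_green: Small pot of green glass with a grey-green rosette plant: straight-sided cylinder 62 mm in diameter, glass 72 mm high, plant to 88 mm, 0.24 kg. Origin: centre of its underside; z up along its axis.
- pot_amber: Small pot of amber-orange glass with a spiky yellow-green plant: straight-sided cylinder 62 mm in diameter, glass 72 mm high, plant to 90 mm, 0.24 kg. Origin: centre of its underside; z up along its axis.
- marker: Flat pale wooden plant marker with a point at one end and a blue painted head at the other, 139 mm long, 22 mm wide, 7 mm thick, 18 g; lies flat on the stand's floor just behind the pots, along their row. Origin: middle of its underside; x runs lengthwise to the point, y across, z up.
- stand: Low tier of a stainless plant stand, fixed, 180 mm deep (x) by 300 mm wide (y). Origin at table height under its middle; x points to the back rail. Flat floor 40 mm above the table. Flush cork pads, 71 mm across, at x -45, y -73, 0, +73 mm: a pot on each. Back rail at x +82, 33 mm above the floor; side rails at y +-142, 25 mm; corner posts 35 mm; front lip at x -88, 7 mm. Marker at x about +11.
- tray: Shallow black plastic drip tray, fixed, empty: 256 mm long (its x), 126 mm wide (its y), rim 14 mm high, walls and floor 4 mm thick. Origin: centre of its underside at table height, so its inner floor is at z = 4 mm. It holds the three pots in a row along its x, for instance 76 mm apart.
- dish: Shallow blue ceramic dish, fixed, empty: 220 mm long (its x), 104 mm wide (its y), rim 16 mm high, walls and floor 6 mm thick (208 by 92 mm inside). Origin: centre of its underside at table height, so its inner floor is at z = 6 mm. The marker lies in it lengthwise, either way round.
- vase: White ceramic vase, a bystander: 86 mm across, 135 mm high, standing off a back corner of the stand, left or right. Origin: centre of its underside.
- mister: Stainless spray bottle with a black spray head, a bystander: 62 mm across, 138 mm high, standing off the other back corner of the stand. Origin: centre of its underside.
There are look-alikes about, which are no part of the job. What is meant by the pot_amber is not purple, and is the smaller of those in its own colour.

How it is judged:
By the outcome, as a careful person would: the job done as asked, in the order asked, and still so for the second after the job is handed in, with the robot touching nothing.
It also fails if it takes over 144 s, if anything falls off the work surface, if the arm or the gripper's body presses on something with over 40 N, if the wrist force passes 120 N, or if a joint passes its speed limit or range.

## Working session

There is one attempt and no reset: what is moved stays moved. The work goes in short steps, Python scripts to look and compute and a tool call to move; the robot and the scene stay as the last step left them, time stands still between calls to the robot, and variables do not carry over. Pictures are saved under pics/ and viewed, about 12 in all and at most 16, crops included, and the job is handed in when it is done.

Besides the shell and the picture viewer there is one more tool, called in YAML: its name, and indented under it one key for each argument. jog_arm: Moves the arm, as the interface text tells. Its arguments: {"type":"object","properties":{"offset":{"type":"array","items":{"type":"array","items":{"type":"number"}}},"dr":{"type":"array","items":{"type":"array","items":{"type":"number"}}},"jaw":{"type":"number"},"newtons":{"type":"number"}},"required":["offset","dr"]}

```bash
mkdir -p pics; ls
cat > h.py <<'E'
import numpy as np, cv2
from rig import bot
def cam(name):
    s=bot.get_state(); p=bot.capture(name)
    if name=="wrist":
        T=np.eye(4); T[:3,:3]=cv2.Rodrigues(np.array(s["tcp_rot"],float))[0]; T[:3,3]=s["ee_pos"]
        M=T@np.array(p["hand_eye"])
    else:
        M=np.eye(4); R=cv2.Rodrigues(np.array(p["rvec"],float))[0]; M[:3,:3]=R.T; M[:3,3]=-R.T@np.array(p["tvec"],float).ravel()
    p["M"]=M; return p
def ray(p,uv,z):
    M=p["M"]; d=M[:3,:3]@np.array([(uv[0]-p["cx"])/p["fx"],(uv[1]-p["cy"])/p["fy"],1])
    o=M[:3,3]; return o+d*(z-o[2])/d[2]
def proj(p,X):
    Mi=np.linalg.inv(p["M"]); c=Mi[:3,:3]@np.array(X,float)+Mi[:3,3]
    return np.array([p["fx"]*c[0]/c[2]+p["cx"],p["fy"]*c[1]/c[2]+p["cy"]])
E
python3 - <<'E'
from h import *
print(bot.get_state())
for n in("scene","top"):
    p=cam(n); cv2.imwrite(f"pics/{n}0.png",p["frame"]); print(n,p["M"][:3,3].round(),p["fx"])
    for t in "pot_clear pot_green pot_amber marker stand tray dish vase mister".split():
        for d in bot.landmark_of(p,t)[:3]:
            uv=np.array(d["point"])*[560,420]; print(t,round(d["confidence"],2),uv.round(),ray(p,uv,40 if t[:2] in("po","ma") else 0).round())
E
```

```text
pics
{'clock': 0.0, 'joints': array([-1.36800422e+00,  2.76584540e-01,  1.50613274e+00,  1.39458023e-05,
        1.36073344e+00, -1.20963689e-01]), 'joint_vel': array([-1.77971465e-03,  1.40068548e-04, -8.69893941e-04, -2.18343500e-05,
        2.02791239e-03, -1.78650479e-03]), 'tau': array([ 2.37215085e-03, -4.04584122e+01, -2.37233019e+01,  7.07187527e-02,
        3.46331298e-02, -1.39090589e-04]), 'ee_pos': array([ 182.82479314, -544.53976881,  204.61089753]), 'tcp_rot': array([-3.09868855e+00, -5.06032423e-01,  9.79206034e-05]), 'contact_force': array([ 0.22764829, -0.90964472, -0.06890899]), 'torque': array([-0.01029955,  0.04127283, -0.05997991]), 'finger_gap': 94.04707142276958}
scene [1101.  -15.  861.] 406.1317137460313
pot_clear 0.69 [268. 217.] [556. -32.  40.]
pot_green 0.61 [329. 213.] [553. 118.  40.]
pot_amber 0.89 [299. 215.] [556.  44.  40.]
pot_amber 0.72 [262. 180.] [443. -45.  40.]
pot_amber 0.61 [309. 185.] [464.  76.  40.]
marker 0.84 [294. 235.] [611.  28.  40.]
stand 0.72 [299. 213.] [522.  46.  -0.]
stand 0.68 [297. 242.] [607.  37.   0.]
tray 0.96 [146. 212.] [ 503. -346.    0.]
dish 0.69 [418. 212.] [528. 351.   0.]
vase 0.96 [163. 292.] [ 727. -273.    0.]
vase 0.64 [295. 233.] [580.  32.   0.]
mister 0.87 [405. 282.] [720. 278.   0.]
top [408.  16. 927.] 386.9267441770033
pot_green 0.58 [223. 225.] [554. 121.  40.]
pot_green 0.44 [259. 200.] [613.  36.  40.]
pot_amber 0.9 [258. 224.] [555.  39.  40.]
pot_amber 0.76 [242. 280.] [427.  76.  40.]
pot_amber 0.65 [292. 282.] [420. -35.  40.]
marker 0.67 [264. 199.] [615.  26.  40.]
stand 0.89 [256. 209.] [599.  46.   0.]
tray 0.81 [419. 241.] [ 515. -351.    0.]
dish 0.65 [130. 240.] [528. 345.   0.]
dish 0.46 [385. 155.] [ 734. -283.    0.]
vase 0.6 [385. 152.] [ 743. -283.    0.]
mister 0.74 [159. 163.] [718. 285.   0.]
```

```bash
python3 -c "
import cv2
a=cv2.imread('pics/scene0.png');b=cv2.imread('pics/top0.png')
cv2.imwrite('pics/s0c.png',cv2.resize(a[130:310,120:460],None,fx=2.3,fy=2.3,interpolation=2))
cv2.imwrite('pics/t0c.png',cv2.resize(b[110:320,90:470],None,fx=2.1,fy=2.1,interpolation=2))"
```

```text
(no output)
```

View pics/s0c.png

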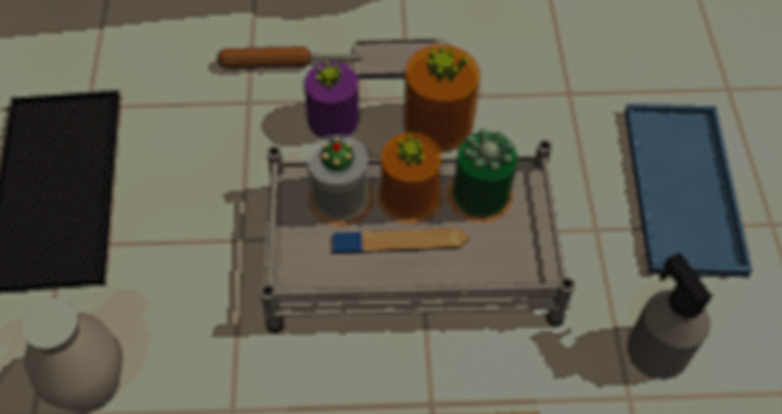

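View pics/t0c.png

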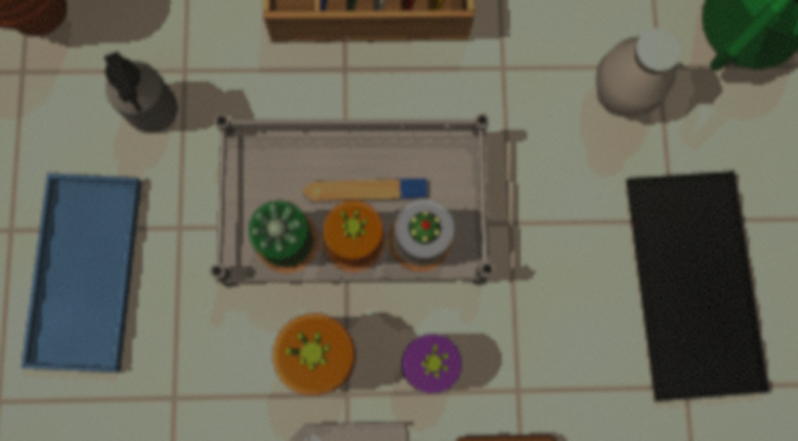

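Run:
```python
from h import *
p=cam("top")
def f(l,z): 
    r=np.array([ray(p,(90+u/2.1,110+v/2.1),z) for u,v in l]); print(r.round(1).tolist(), 'mean',r.mean(0).round(1)); return r
s=f([(224,122),(482,121),(217,272),(486,270)],75); 
t=f([(627,178),(735,172),(769,391),(655,400)],14); d=t[0]+t[1]-t[2]-t[3]; print('tray yaw',np.degrees(np.arctan2(d[1],d[0])))
d=f([(48,174),(140,178),(120,370),(25,367)],16); d=d[0]+d[1]-d[2]-d[3]; print('dish yaw',np.degrees(np.arctan2(d[1],d[0])))
m=f([(304,191),(429,188)],47)
for n,z in("pot_clear",112),("pot_green",112),("pot_amber",112): 
  for d in bot.silhouettes(p,n)[:2]:
    k=d["mask"]; ys,xs=np.nonzero(k); print(n,d["confidence"],k.sum(),xs.mean(),ys.mean(), ray(p,(xs.mean(),ys.mean()),100).round())
```

```text
[[680.2, 177.5, 75.0], [678.6, -103.7, 75.0], [516.5, 181.2, 75.0], [514.1, -101.6, 75.0]] mean [597.4  38.3  75. ]
[[627.0, -279.4, 14.0], [632.7, -407.8, 14.0], [381.1, -421.3, 14.0], [374.0, -292.2, 14.0]] mean [ 503.7 -350.2   14. ]
tray yaw 2.993984182833699
[[639.3, 386.4, 16.0], [633.4, 282.5, 16.0], [418.2, 295.2, 16.0], [423.4, 397.6, 16.0]] mean [528.6 340.5  16. ]
dish yaw -3.175255607704702
[[608.7, 93.1, 47.0], [610.4, -45.5, 47.0]] mean [609.5  23.8  47. ]
pot_clear 0.74 733 290.9045020463847 220.581173260573 [551. -33. 100.]
pot_green 0.6 742 223.6320754716981 221.29245283018867 [552. 112. 100.]
pot_amber 0.89 669 294.79073243647235 283.17040358744396 [417. -38. 100.]
pot_amber 0.88 740 257.49594594594595 221.4635135135135 [550.  39. 100.]
```

jog_arm:
  offset:
    - [0.02,0.02,0.03]
    - [0.025,0.025,0.02]
    - [0.025,0.03,0.02]
    - [0.025,0.03,0.01]
    - [0.025,0.03,0.005]
  dr:
    - [0,0,5]
    - [0,0,6]
    - [0,0,6]
    - [0,0,6]
    - [0,0,6]
  jaw: -1
  newtons: 25

```text
clock: 1.62
ee_pos: [300.3, -411.9, 289.1]
tcp_rot: [-2.867, -1.279, 0.008]
contact_force: [-0.0, -0.1, -0.6]
finger_gap: 93.9
```

jog_arm:
  offset:
    - [0.024,0.032,0]
    - [0.024,0.032,0]
    - [0.024,0.032,0]
    - [0.024,0.032,0]
    - [0.024,0.032,0]
  dr:
    - [0,0,6]
    - [0,0,6]
    - [0,0,6]
    - [0,0,6]
    - [0,0,6]

```text
clock: 2.03
ee_pos: [425.3, -245.5, 292.9]
tcp_rot: [2.41, 2.003, -0.003]
contact_force: [1.3, -0.0, 0.4]
finger_gap: 94.1
```

jog_arm:
  offset:
    - [0.024,0.036,0]
    - [0.024,0.036,0]
    - [0.024,0.036,0]
    - [0.024,0.036,0]
    - [0.024,0.036,0]
  dr:
    - [0,0,6]
    - [0,0,4]
    - [0,0,2]
    - [0,0,0]
    - [0,0,0]

```text
clock: 2.45
ee_pos: [539.5, -71.2, 294.2]
tcp_rot: [2.167, 2.257, -0.0]
contact_force: [0.9, -1.0, -0.4]
finger_gap: 93.9
```

jog_arm:
  offset:
    - [0.012,0.025,0]
    - [0,0.012,0]
    - [0,0,0]
  dr:
    - [0,0,0]
    - [0,0,0]
    - [0,0,0]

```text
clock: 2.7
ee_pos: [555.9, -24.6, 293.5]
tcp_rot: [2.158, 2.269, 0.006]
contact_force: [0.2, -0.9, 1.6]
finger_gap: 94.0
```

```bash
cat > look.py <<'E'
from h import *; import sys
s=bot.get_state();R=cv2.Rodrigues(s["tcp_rot"])[0]
print(s["ee_pos"].round(1),'jaw',np.degrees(np.arctan2(R[1,1],R[0,1])).round(1),'tilt',R[:,2].round(3))
p=cam("wrist"); cv2.imwrite(sys.argv[1],p["frame"]); print('cam',p["M"].round(2).tolist(),p["fx"])
for t in sys.argv[2:]:
    n,z=t.split(":")
    for d in bot.landmark_of(p,n)[:2]:
        uv=np.array(d["point"])*[560,420]; print('lm',n,round(d["confidence"],2),uv.round(),ray(p,uv,float(z)).round(1))
    for d in bot.silhouettes(p,n)[:2]:
        c,r,a=cv2.minAreaRect(np.argwhere(d["mask"])[:,::-1].astype(np.float32)); print('sil',n,round(d["confidence"],2),np.round(c),np.round(r),round(a),ray(p,c,float(z)).round(1))
E
python3 look.py pics/w1.png pot_clear:40 pot_amber:40 pot_green:40 stand:0 marker:47
```

```text
[555.9 -24.6 293.5] jaw 2.9 tilt [ 0.011 -0.005 -1.   ]
cam [[1.0, 0.04, 0.02, 549.21], [0.05, -0.96, -0.29, 59.27], [0.01, 0.29, -0.96, 472.24], [0.0, 0.0, 0.0, 1.0]] 339.4525333037076
lm pot_clear 0.57 [274. 181.] [557.5 -37.2  40. ]
sil pot_clear 0.86 [272. 186.] [61. 53.] 90 [554.4 -44.2  40. ]
sil pot_clear 0.73 [386. 364.] [104.  32.] 62 [ 746.2 -319.7   40. ]
lm pot_amber 0.81 [175. 171.] [429.8 -29.8  40. ]
lm pot_amber 0.66 [278. 123.] [558.6  37.4  40. ]
sil pot_amber 0.95 [164.  78.] [97. 78.] 36 [420.   81.6  40. ]
sil pot_amber 0.85 [276. 123.] [60. 59.] 90 [555.5  36.6  40. ]
lm pot_green 0.92 [275.  54.] [551.5 114.8  40. ]
lm pot_green 0.21 [277. 118.] [557.   42.5  40. ]
sil pot_green 0.9 [280.  46.] [72. 62.] 90 [556.4 123.9  40. ]
lm stand 0.87 [308. 121.] [599.5  39.7   0. ]
sil stand 0.78 [319. 120.] [165. 246.] 2 [615.3  40.9   0. ]
sil stand 0.57 [320. 131.] [ 20. 114.] 4 [617.8  27.1   0. ]
lm marker 0.56 [318. 132.] [608.4  28.7  47. ]
```

View pics/w1.png

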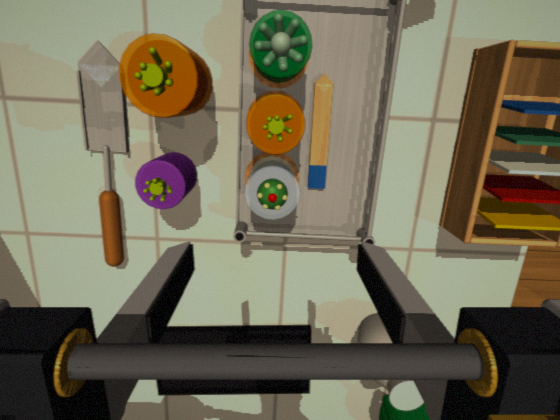

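Run:
```python
from h import *
p=cam("wrist")
for n,uv,z in[("clear",(272,191),112),("amber",(276,123),112),("green",(280,44),112),("postFR",(240,236),75),("postBR",(368,241),75),("mkhead",(317,188),47),("mktip",(322,74),47)]: print(n,ray(p,uv,z).round(1))
```

```text
clear [553.7 -36.1 112. ]
amber [554.8  36.4 112. ]
green [555.3 110.9 112. ]
postFR [ 516.5 -105.4   75. ]
postBR [ 678.5 -105.7   75. ]
mkhead [612.5 -46.3  47. ]
mktip [607.2  91.1  47. ]
```

jog_arm:
  offset:
    - [-0.002,-0.011,-0.03]
    - [0,0,-0.035]
    - [0,0,-0.035]
    - [0,0,-0.03]
    - [0,0,0]
  dr:
    - [0.3,0.6,-2.5]
    - [0,0,0]
    - [0,0,0]
    - [0,0,0]
    - [0,0,0]

```text
clock: 3.72
ee_pos: [555.0, -41.0, 163.4]
tcp_rot: [2.217, 2.212, 0.009]
contact_force: [0.1, -0.6, -0.0]
finger_gap: 93.9
```

```bash
cat > st.py <<'E'
from h import *
s=bot.get_state();R=cv2.Rodrigues(s["tcp_rot"])[0]
print(s["clock"].__round__(2),s["ee_pos"].round(1),'jaw',np.degrees(np.arctan2(R[1,1],R[0,1])).round(1),'fix dr',np.degrees([-R[1,2],R[0,2]]).round(2),s["contact_force"].round(1),round(s["finger_gap"],1),s["joints"].round(2))
E
python3 st.py
```

```text
3.72 [555.  -41.  163.4] jaw -0.1 fix dr [0.18 0.64] [ 0.1 -0.6 -0. ] 93.9 [-0.2   0.27  1.62 -0.    1.24 -0.2 ]
```

jog_arm:
  offset:
    - [-0.001,0.005,-0.02]
    - [0,0,-0.03]
    - [0,0,-0.027]
    - [0,0,-0.018]
    - [0,0,0]
  dr:
    - [0,0.6,0]
    - [0,0,0]
    - [0,0,0]
    - [0,0,0]
    - [0,0,0]

```text
clock: 4.13
ee_pos: [558.3, -37.2, 71.7]
tcp_rot: [2.217, 2.211, 0.005]
contact_force: [-0.4, -0.4, 0.4]
finger_gap: 94.1
```

jog_arm:
  offset:
    - [0,0,0]
    - [0,0,0]
    - [0,0,0]
    - [0,0,0]
    - [0,0,0]
  dr:
    - [0,0,0]
    - [0,0,0]
    - [0,0,0]
    - [0,0,0]
    - [0,0,0]
  jaw: 1
  newtons: 20

```text
clock: 4.55
ee_pos: [561.8, -38.1, 78.7]
tcp_rot: [2.213, 2.207, 0.011]
contact_force: [-2.2, 0.2, -0.1]
finger_gap: 64.2
```

```bash
python3 st.py
```

```text
4.55 [561.8 -38.1  78.7] jaw -0.2 fix dr [0.38 0.93] [-2.2  0.2 -0.1] 64.2 [-0.19  0.35  1.74 -0.    1.04 -0.18]
```

jog_arm:
  offset:
    - [-0.002,0.001,-0.006]
    - [-0.001,0,-0.003]
    - [-0.0005,0,-0.001]
    - [-0.0005,0,-0.0007]
    - [-0.0005,0,-0.0007]
  dr:
    - [0,0.1,0]
    - [0,0.1,0]
    - [0,0.1,0]
    - [0,0.1,0]
    - [0,0.1,0]

```text
clock: 4.97
ee_pos: [560.1, -38.0, 75.2]
tcp_rot: [2.21, 2.205, 0.009]
contact_force: [-0.6, -0.3, 4.1]
finger_gap: 61.8
```

```bash
python3 st.py
```

```text
4.97 [560.1 -38.   75.2] jaw -0.1 fix dr [0.55 1.01] [-0.6 -0.3  4.1] 61.8 [-0.19  0.35  1.75 -0.01  1.03 -0.18]
```

jog_arm:
  offset:
    - [0,0,0.01]
    - [0,0,0.022]
    - [0,0,0.03]
    - [0,-0.002,0.03]
    - [0,-0.01,0.018]
  dr:
    - [0,0,0]
    - [0,0,0]
    - [0,0,0]
    - [0,0,-2]
    - [0,0,-5]

```text
clock: 5.38
ee_pos: [553.8, -47.5, 183.1]
tcp_rot: [2.354, 2.075, -0.005]
contact_force: [0.7, -0.9, -3.7]
finger_gap: 62.0
```

jog_arm:
  offset:
    - [0.001,-0.02,0.005]
    - [0.001,-0.025,0]
    - [0.001,-0.025,0]
    - [0.001,-0.025,0]
    - [0.001,-0.025,0]
  dr:
    - [0,0,-6]
    - [0,0,-6.5]
    - [0,0,-6.5]
    - [0,0,-6.5]
    - [0,0,-6.5]

```text
clock: 5.8
ee_pos: [561.6, -168.1, 196.4]
tcp_rot: [2.842, 1.313, 0.006]
contact_force: [-0.2, -0.3, -3.6]
finger_gap: 61.8
```

jog_arm:
  offset:
    - [0.001,-0.028,0]
    - [0.001,-0.028,0]
    - [0.001,-0.028,0]
    - [0.001,-0.028,0]
    - [0.001,-0.028,0]
  dr:
    - [0,0,-6.5]
    - [0,0,-6.5]
    - [0,0,-6.5]
    - [0,0,-6.5]
    - [0,0,-6.5]

```text
clock: 6.22
ee_pos: [565.3, -313.2, 196.4]
tcp_rot: [3.104, 0.422, -0.001]
contact_force: [0.9, 0.9, -3.3]
finger_gap: 62.2
```

```bash
python3 st.py
```

```text
6.22 [ 565.3 -313.2  196.4] jaw -74.5 fix dr [0.49 0.03] [ 0.9  0.9 -3.3] 62.2 [-0.61  0.39  1.36 -0.01  1.39  0.69]
```

jog_arm:
  offset:
    - [0.007,-0.015,-0.005]
    - [0.006,-0.013,-0.015]
    - [0.002,-0.005,-0.025]
    - [0,0,-0.03]
    - [0,0,-0.03]
  dr:
    - [0,0,-6]
    - [0,0,-5]
    - [0,0,-2]
    - [0,0,0]
    - [0,0,0]

```text
clock: 6.63
ee_pos: [584.6, -361.2, 95.4]
tcp_rot: [3.118, 0.029, 0.017]
contact_force: [0.4, 1.3, -2.8]
finger_gap: 61.9
```

```bash
python3 st.py
```

```text
6.63 [ 584.6 -361.2   95.4] jaw -89.0 fix dr [1.32 0.66] [ 0.4  1.3 -2.8] 61.9 [-0.65  0.5   1.43 -0.01  1.19  0.91]
```

jog_arm:
  offset:
    - [-0.003,0.008,-0.015]
    - [-0.001,0.004,-0.018]
    - [0,0,-0.012]
    - [0,0,-0.005]
    - [0,0,-0.001]
  dr:
    - [0.6,0.4,1]
    - [0.6,0.3,1]
    - [0.3,0.3,0]
    - [0.3,0.2,0]
    - [0.3,0,0]

```text
clock: 7.05
ee_pos: [576.6, -344.5, 38.7]
tcp_rot: [-3.114, -0.089, 0.032]
contact_force: [-1.9, -1.3, 2.3]
finger_gap: 62.0
```

```bash
python3 st.py
```

```text
7.05 [ 576.6 -344.5   38.7] jaw -86.7 fix dr [-1.44 -1.22] [-1.9 -1.3  2.3] 62.0 [-0.65  0.55  1.48  0.01  1.14  0.86]
```

jog_arm:
  offset:
    - [0,0,0]
    - [0,0,0]
  dr:
    - [-0.6,-0.6,0]
    - [-0.4,-0.3,0]

```text
clock: 7.22
ee_pos: [578.0, -345.5, 40.4]
tcp_rot: [-3.135, -0.09, 0.004]
contact_force: [-0.3, -0.0, -3.3]
finger_gap: 62.0
```

jog_arm:
  offset:
    - [0,0,0]
    - [0,0,0]
    - [0,0,0]
    - [0,0,0]
    - [0,0,0]
  dr:
    - [0,0,0]
    - [0,0,0]
    - [0,0,0]
    - [0,0,0]
    - [0,0,0]
  jaw: -1

```text
clock: 7.63
ee_pos: [580.8, -346.4, 44.9]
tcp_rot: [3.14, 0.091, 0.008]
contact_force: [0.3, 0.1, 0.2]
finger_gap: 91.5
```

```bash
python3 st.py
```

```text
7.63 [ 580.8 -346.4   44.9] jaw -86.7 fix dr [0.02 0.28] [0.3 0.1 0.2] 91.5 [-0.64  0.54  1.5   0.    1.1   0.87]
```

jog_arm:
  offset:
    - [0,0,0.015]
    - [0,0,0.035]
    - [0,0,0.04]
    - [0,0,0.04]
    - [-0.002,0.02,0.02]
  dr:
    - [0,0,0]
    - [0,0,0]
    - [0,0,0]
    - [0,0,3]
    - [0,0,6]

```text
clock: 8.05
ee_pos: [574.3, -326.2, 192.5]
tcp_rot: [-3.118, -0.338, 0.014]
contact_force: [0.8, -0.5, 0.7]
finger_gap: 93.7
```

jog_arm:
  offset:
    - [-0.002,0.03,0]
    - [-0.002,0.032,0]
    - [-0.002,0.032,0]
    - [-0.002,0.032,0]
    - [-0.002,0.032,0]
  dr:
    - [0,0,6.5]
    - [0,0,6.5]
    - [0,0,6.5]
    - [0,0,6.5]
    - [0,0,6.5]

```text
clock: 8.47
ee_pos: [568.3, -170.1, 202.6]
tcp_rot: [2.882, 1.225, 0.012]
contact_force: [0.7, 0.6, -0.5]
finger_gap: 94.2
```

jog_arm:
  offset:
    - [-0.002,0.032,0]
    - [-0.002,0.032,0]
    - [-0.002,0.032,0]
    - [-0.002,0.032,0]
    - [-0.002,0.028,0]
  dr:
    - [0,0,6.5]
    - [0,0,6.5]
    - [0,0,6.5]
    - [0,0,6.5]
    - [0,0,6.5]

```text
clock: 8.88
ee_pos: [557.0, -6.4, 204.5]
tcp_rot: [2.396, 2.017, 0.022]
contact_force: [0.5, 0.4, 0.6]
finger_gap: 94.0
```

```bash
python3 st.py
```

```text
8.88 [557.   -6.4 204.5] jaw -9.8 fix dr [-0.1   0.95] [0.5 0.4 0.6] 94.0 [-0.14  0.24  1.56  0.    1.33  0.03]
```

jog_arm:
  offset:
    - [0,0.02,-0.005]
    - [0,0.01,-0.01]
    - [0,0.003,-0.015]
    - [0,0,-0.01]
    - [0,0,0]
  dr:
    - [0,0.5,5]
    - [0,0.3,3]
    - [0,0,1]
    - [0,0,0]
    - [0,0,0]

```text
clock: 9.3
ee_pos: [556.6, 35.7, 165.9]
tcp_rot: [2.214, 2.228, 0.015]
contact_force: [-1.4, 0.1, 0.2]
finger_gap: 94.3
```

```bash
python3 st.py
```

```text
9.3 [556.6  35.7 165.9] jaw 0.3 fix dr [-0.34  0.41] [-1.4  0.1  0.2] 94.3 [-0.07  0.27  1.61  0.01  1.25 -0.07]
```

jog_arm:
  offset:
    - [-0.003,0.001,-0.02]
    - [-0.001,0,-0.03]
    - [0,0,-0.027]
    - [-0.001,0,-0.018]
    - [-0.0007,0,-0.004]
  dr:
    - [0,0.3,0]
    - [0,0.1,0]
    - [0,0.1,0]
    - [0,0.1,0]
    - [0,0.1,0]

```text
clock: 9.72
ee_pos: [554.6, 33.6, 68.0]
tcp_rot: [2.221, 2.221, 0.01]
contact_force: [-0.2, -0.4, 0.5]
finger_gap: 94.1
```

jog_arm:
  offset:
    - [-0.0015,0,-0.002]
    - [-0.0008,0,-0.001]
    - [-0.0007,0,-0.001]
    - [-0.0007,0,-0.001]
    - [-0.0007,0,-0.001]
  dr:
    - [0,0.1,0]
    - [0,0.1,0]
    - [0,0.1,0]
    - [0,0.1,0]
    - [0,0.1,0]
  jaw: 1

```text
clock: 10.13
ee_pos: [553.1, 31.5, 64.9]
tcp_rot: [-2.224, -2.216, -0.005]
contact_force: [1.8, 0.5, 1.1]
finger_gap: 64.3
```

jog_arm:
  offset:
    - [-0.0007,0,-0.001]
    - [-0.0007,0,-0.001]
  dr:
    - [0,0.1,0]
    - [0,0.1,0]

```text
clock: 10.3
ee_pos: [553.7, 31.4, 65.0]
tcp_rot: [-2.225, -2.217, -0.006]
contact_force: [-0.1, 1.1, 4.4]
finger_gap: 61.5
```

```bash
python3 st.py
```

```text
10.3 [553.7  31.4  65. ] jaw -0.2 fix dr [-0.18  0.15] [-0.1  1.1  4.4] 61.5 [-0.07  0.36  1.76  0.    1.02 -0.07]
```

jog_arm:
  offset:
    - [0,0,0]
    - [0,0,0]
    - [0,0.002,0]
    - [-0.0007,0.004,-0.001]
    - [-0.0007,0.001,-0.001]
  dr:
    - [0,0,0]
    - [0,0,0]
    - [0,0,0]
    - [0,0,0]
    - [0,0,0]
  jaw: -0.7

```text
clock: 10.72
ee_pos: [552.1, 38.9, 63.5]
tcp_rot: [-2.226, -2.217, -0.007]
contact_force: [-0.1, -0.6, -0.1]
finger_gap: 79.9
```

jog_arm:
  offset:
    - [-0.0007,0.0005,-0.001]
    - [-0.0007,0,-0.001]
    - [-0.0007,0,-0.001]
    - [-0.0007,0,-0.001]
    - [-0.0007,0,-0.001]
  dr:
    - [0,0.1,0]
    - [0,0.1,0]
    - [0,0.1,0]
    - [0,0.1,0]
    - [0,0.1,0]
  jaw: 1

```text
clock: 11.13
ee_pos: [552.6, 40.1, 60.7]
tcp_rot: [-2.225, -2.218, -0.006]
contact_force: [-0.4, -0.0, 7.3]
finger_gap: 61.9
```

```bash
python3 st.py
```

```text
11.13 [552.6  40.1  60.7] jaw -0.2 fix dr [-0.16  0.15] [-0.4 -0.   7.3] 61.9 [-0.06  0.36  1.77  0.    1.01 -0.05]
```

jog_arm:
  offset:
    - [0,0,0.01]
    - [0,0,0.025]
    - [0,0,0.035]
    - [0,-0.005,0.035]
    - [-0.002,-0.02,0.022]
  dr:
    - [0,0,0]
    - [0,0,0]
    - [0,0,0]
    - [0,0,-3]
    - [0,0,-6]

```text
clock: 11.55
ee_pos: [538.7, 18.1, 183.9]
tcp_rot: [-2.374, -2.019, 0.02]
contact_force: [0.9, 0.2, -2.8]
finger_gap: 62.2
```

jog_arm:
  offset:
    - [-0.003,-0.028,0]
    - [-0.003,-0.03,0]
    - [-0.003,-0.03,0]
    - [-0.003,-0.03,0]
    - [-0.003,-0.03,0]
  dr:
    - [0,0,-6.5]
    - [0,0,-6.5]
    - [0,0,-6.5]
    - [0,0,-6.5]
    - [0,0,-6.5]

```text
clock: 11.97
ee_pos: [521.4, -131.2, 190.5]
tcp_rot: [-2.856, -1.244, 0.005]
contact_force: [-0.3, -0.1, -3.0]
finger_gap: 61.7
```

jog_arm:
  offset:
    - [-0.003,-0.03,0]
    - [-0.003,-0.03,0]
    - [-0.003,-0.03,0]
    - [-0.003,-0.03,0]
    - [-0.003,-0.028,0]
  dr:
    - [0,0,-6.5]
    - [0,0,-6.5]
    - [0,0,-6.5]
    - [0,0,-6]
    - [0,0,-5]

```text
clock: 12.38
ee_pos: [498.4, -283.6, 188.4]
tcp_rot: [-3.079, -0.403, 0.008]
contact_force: [0.1, 0.0, -3.2]
finger_gap: 61.8
```

```bash
python3 st.py
```

```text
12.38 [ 498.4 -283.6  188.4] jaw -75.1 fix dr [-2.05 -0.57] [ 0.1  0.  -3.2] 61.8 [-0.65  0.3   1.52  0.02  1.36  0.65]
```

jog_arm:
  offset:
    - [0.003,-0.024,0]
    - [0.003,-0.018,-0.005]
    - [0.001,-0.008,-0.01]
    - [0.0,-0.003,-0.02]
    - [0,0,-0.015]
  dr:
    - [-0.5,-0.2,-4]
    - [-0.5,-0.2,-3]
    - [-0.4,0,-2]
    - [0,0,0]
    - [0,0,0]

```text
clock: 12.8
ee_pos: [500.3, -346.6, 137.3]
tcp_rot: [-3.129, -0.128, 0.006]
contact_force: [-0.1, 0.9, -3.5]
finger_gap: 61.8
```

```bash
python3 st.py
```

```text
12.8 [ 500.3 -346.6  137.3] jaw -85.3 fix dr [-0.59 -0.23] [-0.1  0.9 -3.5] 61.8 [-0.72  0.37  1.53  0.01  1.25  0.76]
```

jog_arm:
  offset:
    - [0.004,-0.002,-0.015]
    - [0.002,-0.001,-0.025]
    - [0,0,-0.025]
    - [0,0,-0.018]
    - [0,0,-0.006]
  dr:
    - [-0.3,-0.1,-1]
    - [0,0,0]
    - [0,0,0]
    - [0,0,0]
    - [0,0,0]

```text
clock: 13.22
ee_pos: [500.0, -346.6, 40.6]
tcp_rot: [-3.125, -0.095, 0.022]
contact_force: [0.3, 0.7, -3.1]
finger_gap: 61.9
```

```bash
python3 st.py
```

```text
13.22 [ 500.  -346.6   40.6] jaw -86.5 fix dr [-0.86 -0.83] [ 0.3  0.7 -3.1] 61.9 [-0.72  0.47  1.65  0.    1.05  0.79]
```

jog_arm:
  offset:
    - [0.005,-0.002,-0.003]
    - [0.003,-0.001,-0.005]
    - [0,0,-0.005]
    - [0,0,-0.003]
    - [0,0,-0.001]
  dr:
    - [-0.3,-0.3,0]
    - [-0.2,-0.2,0]
    - [0,0,0]
    - [0,0,0]
    - [0,0,0]

```text
clock: 13.63
ee_pos: [507.8, -349.0, 25.4]
tcp_rot: [-3.132, -0.096, 0.012]
contact_force: [0.3, -1.2, -2.6]
finger_gap: 62.1
```

```bash
python3 st.py
```

```text
13.63 [ 507.8 -349.    25.4] jaw -86.5 fix dr [-0.43 -0.45] [ 0.3 -1.2 -2.6] 62.1 [-0.72  0.49  1.65  0.    1.01  0.79]
```

jog_arm:
  offset:
    - [0,0,-0.002]
    - [0,0,-0.001]
    - [0,0,-0.001]
  dr:
    - [-0.2,-0.2,0]
    - [0,0,0]
    - [0,0,0]

```text
clock: 13.88
ee_pos: [508.7, -349.7, 24.7]
tcp_rot: [-3.139, -0.097, 0.002]
contact_force: [-2.6, 1.1, 4.5]
finger_gap: 62.1
```

```bash
python3 st.py
```

```text
13.88 [ 508.7 -349.7   24.7] jaw -86.5 fix dr [-0.05 -0.07] [-2.6  1.1  4.5] 62.1 [-0.71  0.48  1.66 -0.    1.    0.79]
```

Seated. Release, rise and go to the green pot.

jog_arm:
  offset:
    - [0,0,0]
    - [0,0,0]
    - [0,0,0]
    - [0,0,0]
    - [0,0,0]
  dr:
    - [0,0,0]
    - [0,0,0]
    - [0,0,0]
    - [0,0,0]
    - [0,0,0]
  jaw: -1

```text
clock: 14.3
ee_pos: [511.1, -351.6, 25.9]
tcp_rot: [3.137, 0.097, 0.006]
contact_force: [-0.8, 0.4, 0.5]
finger_gap: 91.6
```

jog_arm:
  offset:
    - [0,0,0.015]
    - [0,0,0.035]
    - [0,0,0.04]
    - [0,0,0.04]
    - [0,0.01,0.035]
  dr:
    - [0,0,0]
    - [0,0,0]
    - [0,0,0]
    - [0,0,3]
    - [0,0,6]

```text
clock: 14.72
ee_pos: [504.9, -338.0, 185.4]
tcp_rot: [-3.112, -0.345, 0.022]
contact_force: [0.1, -0.6, -0.5]
finger_gap: 94.0
```

jog_arm:
  offset:
    - [0.004,0.025,0.01]
    - [0.004,0.035,0]
    - [0.004,0.035,0]
    - [0.004,0.035,0]
    - [0.004,0.035,0]
  dr:
    - [0,0,6.5]
    - [0,0,6.5]
    - [0,0,6.5]
    - [0,0,6.5]
    - [0,0,6.5]

```text
clock: 15.13
ee_pos: [530.7, -178.2, 207.5]
tcp_rot: [2.878, 1.228, 0.005]
contact_force: [0.4, -0.2, 0.3]
finger_gap: 93.9
```

jog_arm:
  offset:
    - [0.004,0.036,0]
    - [0.004,0.036,0]
    - [0.004,0.036,0]
    - [0.004,0.036,0]
    - [0.004,0.036,0]
  dr:
    - [0,0,6.5]
    - [0,0,6.5]
    - [0,0,6.5]
    - [0,0,6.5]
    - [0,0,6]

```text
clock: 15.55
ee_pos: [550.9, 10.0, 208.2]
tcp_rot: [2.4, 2.006, 0.016]
contact_force: [0.9, -0.5, 0.4]
finger_gap: 93.7
```

```bash
python3 st.py
```

```text
15.55 [550.9  10.  208.2] jaw -10.2 fix dr [0.22 0.94] [ 0.9 -0.5  0.4] 93.7 [-0.11  0.23  1.56 -0.    1.33  0.07]
```

jog_arm:
  offset:
    - [0.002,0.032,-0.005]
    - [0,0.028,-0.01]
    - [0,0.02,-0.015]
    - [0,0.008,-0.01]
    - [0,0.001,0]
  dr:
    - [0,0.5,5]
    - [0,0.3,3]
    - [0,0,1]
    - [0,0,0]
    - [0,0,0]

```text
clock: 15.97
ee_pos: [553.7, 110.8, 167.8]
tcp_rot: [2.22, 2.216, 0.009]
contact_force: [0.1, -0.3, -0.2]
finger_gap: 94.0
```

```bash
python3 st.py
```

```text
15.97 [553.7 110.8 167.8] jaw -0.1 fix dr [-0.05  0.43] [ 0.1 -0.3 -0.2] 94.0 [0.07 0.28 1.6  0.   1.26 0.08]
```

jog_arm:
  offset:
    - [-0.001,0,-0.02]
    - [0,0,-0.03]
    - [0,0,-0.027]
    - [-0.001,0,-0.018]
    - [-0.0007,0,-0.005]
  dr:
    - [0,0.3,0]
    - [0,0.1,0]
    - [0,0.1,0]
    - [0,0.1,0]
    - [0,0.1,0]

```text
clock: 16.38
ee_pos: [554.7, 106.3, 68.3]
tcp_rot: [2.224, 2.212, 0.002]
contact_force: [-0.9, -0.8, 0.4]
finger_gap: 93.8
```

```bash
python3 st.py
```

```text
16.38 [554.7 106.3  68.3] jaw -0.3 fix dr [0.14 0.26] [-0.9 -0.8  0.4] 93.8 [ 0.07  0.37  1.73 -0.    1.03  0.07]
```

jog_arm:
  offset:
    - [-0.001,0.005,-0.001]
    - [-0.0008,0.002,-0.001]
    - [-0.0007,0,-0.001]
    - [-0.0007,0,-0.001]
    - [-0.0007,0,-0.001]
  dr:
    - [0,0.1,0]
    - [0,0.1,0]
    - [0,0.1,0]
    - [0,0.1,0]
    - [0,0.1,0]
  jaw: 1

```text
clock: 16.8
ee_pos: [553.6, 110.8, 66.0]
tcp_rot: [2.231, 2.209, -0.004]
contact_force: [1.7, -0.5, 0.2]
finger_gap: 64.0
```

jog_arm:
  offset:
    - [-0.0007,0,-0.0005]
    - [-0.0007,0,0]
  dr:
    - [0,0.1,0]
    - [0,0.1,0]

```text
clock: 16.97
ee_pos: [552.9, 110.8, 66.6]
tcp_rot: [2.231, 2.21, -0.005]
contact_force: [0.2, 0.6, -2.4]
finger_gap: 61.9
```

```bash
python3 st.py
```

```text
16.97 [552.9 110.8  66.6] jaw -0.6 fix dr [ 0.19 -0.09] [ 0.2  0.6 -2.4] 61.9 [ 0.08  0.37  1.73 -0.    1.04  0.09]
```

jog_arm:
  offset:
    - [0,0,0.01]
    - [0,0,0.025]
    - [0,0,0.035]
    - [0,-0.008,0.035]
    - [-0.002,-0.022,0.022]
  dr:
    - [0,0,0]
    - [0,0,0]
    - [0,0,0]
    - [0,0,-3]
    - [0,0,-6]

```text
clock: 17.38
ee_pos: [543.6, 83.2, 194.0]
tcp_rot: [-2.388, -2.02, 0.021]
contact_force: [1.1, -0.0, -2.1]
finger_gap: 61.7
```

jog_arm:
  offset:
    - [-0.007,-0.032,0]
    - [-0.009,-0.034,0]
    - [-0.009,-0.035,0]
    - [-0.009,-0.035,0]
    - [-0.009,-0.035,0]
  dr:
    - [0,0,-6.5]
    - [0,0,-6.5]
    - [0,0,-6.5]
    - [0,0,-6.5]
    - [0,0,-6.5]

```text
clock: 17.8
ee_pos: [504.2, -89.9, 206.7]
tcp_rot: [-2.881, -1.249, -0.01]
contact_force: [1.0, -0.3, -1.8]
finger_gap: 61.8
```

jog_arm:
  offset:
    - [-0.009,-0.035,0]
    - [-0.009,-0.035,0]
    - [-0.009,-0.035,0]
    - [-0.009,-0.035,0]
    - [-0.009,-0.033,0]
  dr:
    - [0,0,-6.5]
    - [0,0,-6.5]
    - [0,0,-6.5]
    - [0,0,-6]
    - [0,0,-5]

```text
clock: 18.22
ee_pos: [454.3, -270.0, 211.5]
tcp_rot: [3.112, 0.405, 0.014]
contact_force: [-0.1, -0.1, -1.7]
finger_gap: 61.8
```

```bash
python3 st.py
```

```text
18.22 [ 454.3 -270.   211.5] jaw -75.2 fix dr [0.1  0.54] [-0.1 -0.1 -1.7] 61.8 [-0.67  0.2   1.6   0.    1.34  0.64]
```

jog_arm:
  offset:
    - [-0.008,-0.026,0]
    - [-0.006,-0.022,-0.005]
    - [-0.003,-0.013,-0.015]
    - [0,-0.004,-0.025]
    - [0,0,-0.025]
  dr:
    - [0,0,-4]
    - [0,0,-3]
    - [0,0,-2]
    - [0,0,0]
    - [0,0,0]

```text
clock: 18.63
ee_pos: [435.8, -350.1, 149.6]
tcp_rot: [3.118, 0.125, 0.029]
contact_force: [-0.2, 1.2, -3.0]
finger_gap: 61.5
```

```bash
python3 st.py
```

```text
18.63 [ 435.8 -350.1  149.6] jaw -85.4 fix dr [1.16 1.12] [-0.2  1.2 -3. ] 61.5 [-0.8   0.27  1.65  0.    1.19  0.69]
```

jog_arm:
  offset:
    - [-0.004,-0.002,-0.018]
    - [-0.002,0,-0.025]
    - [0,0,-0.025]
    - [0,0,-0.018]
    - [0,0,-0.006]
  dr:
    - [0.4,0.4,-1]
    - [0.2,0.2,0]
    - [0,0.1,0]
    - [0,0,0]
    - [0,0,0]

```text
clock: 19.05
ee_pos: [426.9, -351.9, 54.3]
tcp_rot: [3.133, 0.093, 0.006]
contact_force: [-0.1, 0.3, -3.2]
finger_gap: 62.0
```

```bash
python3 st.py
```

```text
19.05 [ 426.9 -351.9   54.3] jaw -86.6 fix dr [0.43 0.24] [-0.1  0.3 -3.2] 62.0 [-0.81  0.37  1.78 -0.    0.99  0.7 ]
```

jog_arm:
  offset:
    - [0.002,0,-0.007]
    - [0,0,-0.009]
    - [0,0,-0.005]
    - [0,0,-0.003]
    - [0,0,-0.002]
  dr:
    - [0.2,0.2,0]
    - [0,0,0]
    - [0,0,0]
    - [0,0,0]
    - [0,0,0]

```text
clock: 19.47
ee_pos: [430.5, -352.8, 29.9]
tcp_rot: [3.134, 0.094, 0.003]
contact_force: [-4.6, 2.5, 15.9]
finger_gap: 61.6
```

```bash
python3 st.py
```

```text
19.47 [ 430.5 -352.8   29.9] jaw -86.6 fix dr [0.33 0.14] [-4.6  2.5 15.9] 61.6 [-0.81  0.4   1.8  -0.    0.94  0.7 ]
```

jog_arm:
  offset:
    - [0,0,0]
    - [0,0,0]
    - [0,0,0]
    - [0,0,0]
    - [0,0,0]
  dr:
    - [0,0,0]
    - [0,0,0]
    - [0,0,0]
    - [0,0,0]
    - [0,0,0]
  jaw: -1

```text
clock: 19.88
ee_pos: [433.3, -355.3, 33.8]
tcp_rot: [3.128, 0.095, 0.013]
contact_force: [0.9, 0.1, 0.5]
finger_gap: 91.2
```

jog_arm:
  offset:
    - [0,0,0.015]
    - [0,0,0.035]
    - [0,0,0.04]
    - [0,0,0.04]
    - [0,0.01,0.035]
  dr:
    - [0,0,0]
    - [0,0,0]
    - [0,0,0]
    - [0,0,3]
    - [0,0,6]

```text
clock: 20.3
ee_pos: [427.6, -340.8, 195.8]
tcp_rot: [-3.121, -0.345, 0.009]
contact_force: [1.5, -0.4, -0.5]
finger_gap: 93.6
```

jog_arm:
  offset:
    - [0.014,0.025,0.005]
    - [0.014,0.03,0]
    - [0.014,0.03,0]
    - [0.014,0.03,0]
    - [0.014,0.03,0]
  dr:
    - [0,0,6.5]
    - [0,0,6.5]
    - [0,0,6.5]
    - [0,0,6.5]
    - [0,0,6.5]

```text
clock: 20.72
ee_pos: [502.5, -200.1, 214.0]
tcp_rot: [2.871, 1.224, 0.018]
contact_force: [1.0, -0.0, 0.3]
finger_gap: 94.1
```

jog_arm:
  offset:
    - [0.014,0.03,0]
    - [0.014,0.03,0]
    - [0.014,0.03,0]
    - [0.014,0.03,0]
    - [0.014,0.03,0]
  dr:
    - [0,0,6.5]
    - [0,0,6.5]
    - [0,0,6.5]
    - [0,0,6.5]
    - [0,0,6]
  jaw: 0.05

```text
clock: 21.13
ee_pos: [574.7, -42.3, 215.4]
tcp_rot: [2.396, 2.003, 0.03]
contact_force: [-0.1, -0.4, 0.6]
finger_gap: 64.0
```

```bash
python3 st.py; python3 look.py pics/w2.png marker:47
python3 - <<'E'
from h import *
p=cam("scene"); cv2.imwrite("pics/s1.png",cv2.resize(p["frame"][130:310,60:400],None,fx=2.3,fy=2.3,interpolation=2))
E
```

```text
21.13 [574.7 -42.3 215.4] jaw -10.2 fix dr [0.12 1.53] [-0.1 -0.4  0.6] 64.0 [-0.2   0.26  1.51  0.    1.35 -0.02]
[574.7 -42.3 215.4] jaw -10.2 tilt [ 0.027 -0.002 -1.   ]
cam [[0.98, -0.18, -0.02, 583.98], [-0.18, -0.94, -0.28, 39.9], [0.03, 0.28, -0.96, 394.8], [0.0, 0.0, 0.0, 1.0]] 339.4525333037076
```

View pics/s1.png

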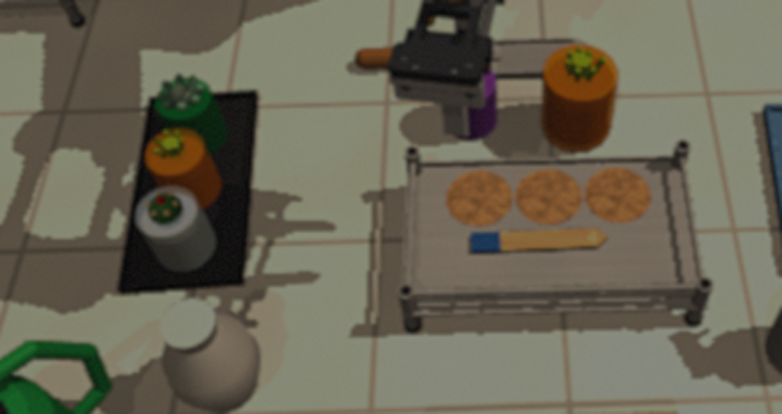

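View pics/w2.png

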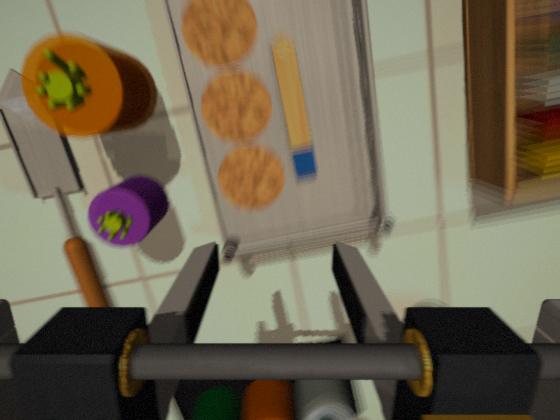

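jog_arm:
  offset:
    - [0.009,0.025,-0.005]
    - [0.008,0.016,-0.01]
    - [0.007,0.008,-0.015]
    - [0.004,0.004,-0.015]
    - [0,0,-0.005]
  dr:
    - [0,0.6,5]
    - [0,0.4,4]
    - [0,0,2]
    - [0,0,0]
    - [0,0,0]

```text
clock: 21.75
ee_pos: [602.4, 3.4, 166.0]
tcp_rot: [2.207, 2.219, 0.008]
contact_force: [-0.9, -0.2, 0.7]
finger_gap: 44.3
```

jog_arm:
  offset:
    - [0,0,0]
    - [0,0,0]
  dr:
    - [0,0,0]
    - [0,0,0]

```text
clock: 21.92
ee_pos: [600.7, 0.7, 164.7]
tcp_rot: [2.213, 2.216, 0.003]
contact_force: [-0.4, -0.3, 0.1]
finger_gap: 44.9
```

```bash
python3 st.py; python3 look.py pics/w3.png marker:47
```

```text
21.92 [600.7   0.7 164.7] jaw 0.1 fix dr [0.34 0.48] [-0.4 -0.3  0.1] 44.9 [-0.11  0.33  1.52 -0.01  1.28 -0.11]
[600.7   0.7 164.7] jaw 0.1 tilt [ 0.008 -0.006 -1.   ]
cam [[1.0, -0.0, 0.01, 598.4], [0.0, -0.96, -0.29, 84.89], [0.01, 0.29, -0.96, 343.46], [0.0, 0.0, 0.0, 1.0]] 339.4525333037076
lm marker 0.62 [285. 165.] [609.7  32.6  47. ]
sil marker 0.88 [286. 166.] [154.  26.] 90 [610.7  32.1  47. ]
```

View pics/w3.png

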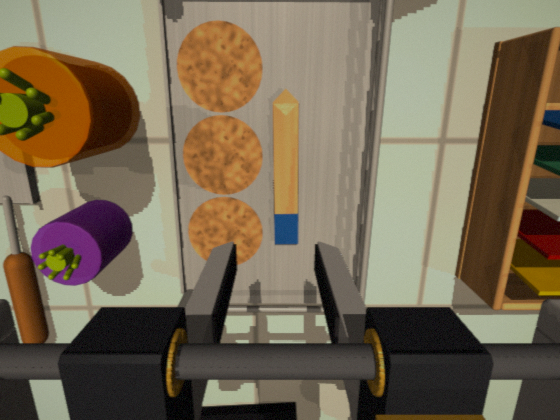

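Run:
```python
from h import *
p=cam("wrist")
for n,uv,z in[("head",(286,244),47),("tip",(286,90),47),("padC",(225,231),40),("padA",(223,155),40),("padG",(220,66),40),("postFL",(275,300),75)]: print(n,ray(p,uv,z).round(1))
```

```text
head [612.5 -42.3  47. ]
tip [610.9  95.8  47. ]
padC [554.3 -31.7  40. ]
padA [555.5  41.   40. ]
padG [556.1 114.8  40. ]
postFL [601.8 -85.1  75. ]
```

jog_arm:
  offset:
    - [0.006,0.014,-0.015]
    - [0.003,0.007,-0.028]
    - [0.001,0.002,-0.028]
    - [0,0,-0.02]
    - [0,0,-0.008]
  dr:
    - [0.2,0.3,0]
    - [0,0.1,0]
    - [0,0,0]
    - [0,0,0]
    - [0,0,0]

```text
clock: 22.53
ee_pos: [617.1, 27.6, 67.1]
tcp_rot: [2.213, 2.21, 0.02]
contact_force: [-0.2, 0.1, -0.2]
finger_gap: 44.8
```

```bash
python3 st.py
```

```text
22.53 [617.1  27.6  67.1] jaw -0.1 fix dr [0.04 1.06] [-0.2  0.1 -0.2] 44.8 [-0.07  0.43  1.63  0.    1.06 -0.07]
```

jog_arm:
  offset:
    - [-0.004,-0.001,-0.008]
    - [-0.002,0,-0.009]
    - [-0.001,0,-0.005]
    - [-0.0005,0,-0.003]
    - [-0.0005,0,-0.001]
  dr:
    - [0,0.6,0]
    - [0,0.3,0]
    - [0,0.1,0]
    - [0,0.1,0]
    - [0,0.1,0]

```text
clock: 22.95
ee_pos: [609.3, 28.3, 40.4]
tcp_rot: [-2.22, -2.219, 0.005]
contact_force: [-1.3, -0.1, 3.2]
finger_gap: 44.6
```

```bash
python3 st.py
```

```text
22.95 [609.3  28.3  40.4] jaw -0.0 fix dr [-0.   -0.24] [-1.3 -0.1  3.2] 44.6 [-0.07  0.46  1.66 -0.    1.03 -0.07]
```

Fingertips just touch the floor. Close with a light grip while easing up slightly.

jog_arm:
  offset:
    - [0,0,0.001]
    - [0,0,0]
    - [-0.0003,0,-0.0005]
    - [-0.0003,0,-0.0005]
    - [-0.0003,0,-0.0005]
  dr:
    - [0,0,0]
    - [0,0,0]
    - [0,0,0]
    - [0,0,0]
    - [0,0,0]
  jaw: 1
  newtons: 12

```text
clock: 23.37
ee_pos: [611.0, 28.0, 43.0]
tcp_rot: [2.222, 2.218, 0.003]
contact_force: [-0.6, 0.2, 3.3]
finger_gap: 21.8
```

```bash
python3 st.py
```

```text
23.37 [611.  28.  43.] jaw -0.1 fix dr [0.01 0.15] [-0.6  0.2  3.3] 21.8 [-0.07  0.46  1.66  0.    1.03 -0.07]
```

jog_arm:
  offset:
    - [0,0,0.01]
    - [0,0,0.025]
    - [0,0,0.035]
    - [0,0.005,0.035]
    - [-0.003,0.015,0.02]
  dr:
    - [0,0,0]
    - [0,0,0]
    - [0,0,0]
    - [0,0,3]
    - [0,0,6]

```text
clock: 23.78
ee_pos: [602.5, 46.0, 167.6]
tcp_rot: [-2.036, -2.383, 0.016]
contact_force: [0.3, 0.4, -0.3]
finger_gap: 21.8
```

jog_arm:
  offset:
    - [-0.006,0.022,0]
    - [-0.006,0.025,0]
    - [-0.006,0.025,0]
    - [-0.006,0.025,0]
    - [-0.006,0.025,0]
  dr:
    - [0,0,6.5]
    - [0,0,6.5]
    - [0,0,6.5]
    - [0,0,6.5]
    - [0,0,6.5]

```text
clock: 24.2
ee_pos: [577.0, 169.2, 179.5]
tcp_rot: [1.255, 2.868, 0.001]
contact_force: [-0.5, -0.0, 0.3]
finger_gap: 21.7
```

jog_arm:
  offset:
    - [-0.006,0.026,0]
    - [-0.006,0.026,0]
    - [-0.006,0.026,0]
    - [-0.006,0.026,0]
    - [-0.006,0.025,0]
  dr:
    - [0,0,6.5]
    - [0,0,6.5]
    - [0,0,6.5]
    - [0,0,6]
    - [0,0,5]

```text
clock: 24.62
ee_pos: [544.6, 304.1, 183.3]
tcp_rot: [0.413, 3.101, 0.008]
contact_force: [-0.1, 0.1, 0.1]
finger_gap: 21.7
```

```bash
python3 st.py
```

```text
24.62 [544.6 304.1 183.3] jaw 74.8 fix dr [-0.21  0.76] [-0.1  0.1  0.1] 21.7 [ 0.4   0.35  1.45 -0.    1.33 -0.91]
```

jog_arm:
  offset:
    - [-0.005,0.014,0]
    - [-0.004,0.01,-0.005]
    - [-0.002,0.005,-0.015]
    - [0,0.001,-0.02]
    - [0,0,-0.02]
  dr:
    - [0,0.3,4]
    - [0,0.2,3]
    - [0,0,1]
    - [0,0,0]
    - [0,0,0]

```text
clock: 25.03
ee_pos: [533.7, 344.6, 129.9]
tcp_rot: [0.166, 3.123, 0.023]
contact_force: [0.4, -0.3, -1.0]
finger_gap: 21.7
```

```bash
python3 st.py; python3 look.py pics/w4.png dish:16 marker:100
```

```text
25.03 [533.7 344.6 129.9] jaw 83.9 fix dr [-0.81  0.87] [ 0.4 -0.3 -1. ] 21.7 [ 0.46  0.4   1.51  0.01  1.21 -1.01]
[533.7 344.6 129.9] jaw 83.9 tilt [ 0.015  0.014 -1.   ]
cam [[0.11, 0.95, 0.3, 447.52], [0.99, -0.11, -0.02, 350.75], [0.02, 0.3, -0.95, 307.9], [0.0, 0.0, 0.0, 1.0]] 339.4525333037076
lm marker 0.87 [275. 251.] [543.4 343.3 100. ]
sil marker 0.9 [274. 238.] [208.  41.] 90 [534.1 344.3 100. ]
```

View pics/w4.png

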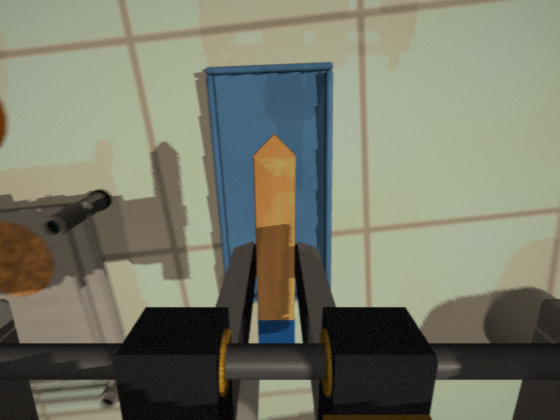

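jog_arm:
  offset:
    - [-0.003,-0.001,-0.018]
    - [-0.001,0,-0.025]
    - [0,0,-0.025]
    - [0,0,-0.018]
    - [0,0,-0.006]
  dr:
    - [-0.3,0.3,1]
    - [-0.1,0.2,0]
    - [0,0.1,0]
    - [0,0.1,0]
    - [0,0,0]

```text
clock: 25.7
ee_pos: [538.6, 345.0, 48.1]
tcp_rot: [0.143, 3.116, 0.027]
contact_force: [-1.2, 0.4, -0.2]
finger_gap: 21.7
```

```bash
python3 st.py
```

```text
25.7 [538.6 345.   48.1] jaw 84.7 fix dr [-0.95  1.31] [-1.2  0.4 -0.2] 21.7 [ 0.46  0.47  1.61  0.01  1.03 -1.02]
```

jog_arm:
  offset:
    - [-0.005,-0.002,-0.012]
    - [-0.003,0,-0.012]
    - [-0.001,0,-0.008]
    - [0,0,-0.004]
    - [0,0,-0.002]
  dr:
    - [-0.4,0.6,0.5]
    - [-0.3,0.4,0]
    - [-0.1,0.2,0]
    - [0,0.1,0]
    - [0,0,0]

```text
clock: 26.12
ee_pos: [532.2, 343.7, 11.3]
tcp_rot: [0.131, 3.135, 0.007]
contact_force: [0.2, 1.2, 0.4]
finger_gap: 21.7
```

```bash
python3 st.py
```

```text
26.12 [532.2 343.7  11.3] jaw 85.2 fix dr [-0.26  0.25] [0.2 1.2 0.4] 21.7 [ 0.46  0.51  1.64  0.    0.98 -1.03]
```

jog_arm:
  offset:
    - [0,0,-0.0025]
    - [0,0,-0.001]
    - [0,0,-0.0015]
  dr:
    - [0,0,0]
    - [0,0,0]
    - [0,0,0]

```text
clock: 26.37
ee_pos: [532.6, 343.9, 8.7]
tcp_rot: [0.13, 3.134, 0.008]
contact_force: [-3.0, -2.1, 10.9]
finger_gap: 21.3
```

jog_arm:
  offset:
    - [0,0,0]
    - [0,0,0]
    - [0,0,0]
    - [0,0,0]
  dr:
    - [0,0,0]
    - [0,0,0]
    - [0,0,0]
    - [0,0,0]
  jaw: 0.1

```text
clock: 26.7
ee_pos: [534.0, 344.7, 10.8]
tcp_rot: [0.129, 3.13, 0.011]
contact_force: [-0.7, -0.4, -0.3]
finger_gap: 42.0
```

```bash
python3 st.py
```

```text
26.7 [534.  344.7  10.8] jaw 85.3 fix dr [-0.37  0.52] [-0.7 -0.4 -0.3] 42.0 [ 0.46  0.52  1.64  0.    0.97 -1.03]
```

jog_arm:
  offset:
    - [0,0,0.01]
    - [0,0,0.03]
    - [0,0,0.04]
    - [0,0,0.04]
    - [0,0,0.03]
  dr:
    - [0,0,0]
    - [0,0,0]
    - [0,0,0]
    - [0,0,0]
    - [0,0,0]

```text
clock: 27.12
ee_pos: [527.3, 341.2, 159.0]
tcp_rot: [-0.13, -3.131, 0.004]
contact_force: [0.4, -0.1, 0.3]
finger_gap: 42.4
```

jog_arm:
  offset:
    - [0,0,0]
    - [0,0,0]
  dr:
    - [0,0,0]
    - [0,0,0]
  jaw: -1

```text
clock: 27.28
ee_pos: [531.3, 343.4, 168.7]
tcp_rot: [0.13, 3.133, 0.008]
contact_force: [-1.0, 0.3, -1.0]
finger_gap: 52.8
```

```bash
python3 - <<'E'
from h import *
w=cam("wrist"); f=w["frame"]; t=cam("top"); s=cam("scene")
cv2.imwrite("pics/d1.png",np.hstack([cv2.resize(f,(400,300)),cv2.resize(t["frame"],(400,300))]))
for nm,p in(("top",t),("scene",s),("wrist",w)):
    hsv=cv2.cvtColor(p["frame"],cv2.COLOR_BGR2HSV)
    m=cv2.inRange(hsv,(5,70,60),(20,190,230)); m=cv2.morphologyEx(m,cv2.MORPH_OPEN,np.ones((3,3)))
    n,l,st,c=cv2.connectedComponentsWithStats(m)
    for i in range(1,n):
        r=ray(p,c[i],40)
        if st[i,4]>100 and 480<r[0]<640 and -100<r[1]<180: print(nm,st[i].tolist(),c[i].round(1),r.round(1))
for nm,p in(("top",t),("scene",s)):
  for n in("pot_green","pot_amber","pot_clear"):
    for d in bot.silhouettes(p,n)[:3]:
        ys,xs=np.nonzero(d["mask"]); print(nm,n,round(d["confidence"],2),ray(p,(xs.mean(),ys.mean()),55).round(0))
E
python3 st.py
```

```text
top [211, 209, 95, 32, 2348] [257.8 224.2] [554.3  40.3  40. ]
scene [253, 202, 91, 27, 1811] [298.  215.1] [554.9  41.2  40. ]
wrist [0, 206, 79, 69, 3905] [ 39.6 240.6] [555.  111.8  40. ]
top pot_green 0.91 [ 434. -349.   55.]
top pot_green 0.45 [596.  40.  55.]
top pot_green 0.22 [528. 328.  55.]
top pot_amber 0.75 [430.  83.  55.]
top pot_amber 0.72 [419. -42.  55.]
top pot_amber 0.61 [ 505. -347.   55.]
scene pot_green 0.96 [ 436. -349.   55.]
scene pot_amber 0.74 [ 511. -346.   55.]
scene pot_amber 0.69 [434.  80.  55.]
scene pot_amber 0.56 [433. -41.  55.]
scene pot_clear 0.7 [ 590. -342.   55.]
27.73 [530.3 342.8 165.4] jaw 85.3 fix dr [-0.15  0.06] [-1.5  0.6 -0.4] 88.0 [ 0.46  0.38  1.45  0.    1.31 -1.03]
```

View pics/d1.png

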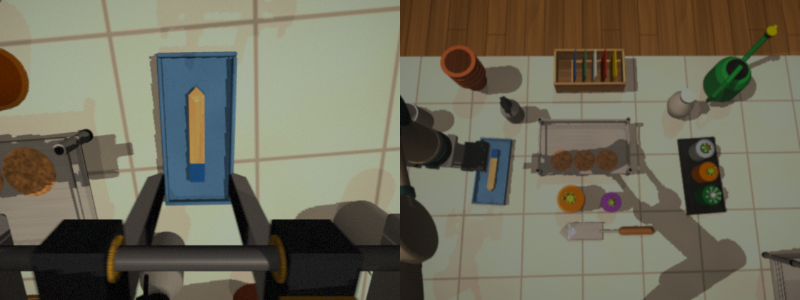

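jog_arm:
  offset:
    - [0,-0.012,0.01]
    - [-0.002,-0.024,0.015]
    - [-0.003,-0.028,0.01]
    - [-0.004,-0.028,0.005]
    - [-0.004,-0.028,0]
  dr:
    - [0,0,-4]
    - [0,0,-6.5]
    - [0,0,-6.8]
    - [0,0,-6.8]
    - [0,0,-6.8]

```text
clock: 28.15
ee_pos: [516.0, 224.1, 201.4]
tcp_rot: [-0.982, -2.978, -0.005]
contact_force: [0.9, -1.3, 0.3]
finger_gap: 94.1
```

jog_arm:
  offset:
    - [-0.004,-0.028,0]
    - [-0.004,-0.028,0]
    - [-0.004,-0.028,0]
    - [-0.004,-0.028,0]
    - [-0.004,-0.028,0]
  dr:
    - [0,0,-6.8]
    - [0,0,-6.8]
    - [0,0,-6.8]
    - [0,0,-6.8]
    - [0,0,-6.8]

```text
clock: 28.57
ee_pos: [493.7, 78.0, 200.0]
tcp_rot: [-1.847, -2.534, -0.005]
contact_force: [0.7, -0.7, -0.4]
finger_gap: 94.4
```

jog_arm:
  offset:
    - [-0.004,-0.028,0]
    - [-0.004,-0.028,0]
    - [-0.004,-0.028,0]
    - [-0.004,-0.028,0]
    - [-0.004,-0.028,0]
  dr:
    - [0,0,-6.8]
    - [0,0,-6.8]
    - [0,0,-6.8]
    - [0,0,-6.8]
    - [0,0,-6.8]

```text
clock: 28.98
ee_pos: [470.6, -68.4, 198.3]
tcp_rot: [-2.534, -1.845, -0.005]
contact_force: [0.6, -0.1, 0.0]
finger_gap: 94.3
```

jog_arm:
  offset:
    - [-0.004,-0.028,0]
    - [-0.004,-0.028,0]
    - [-0.004,-0.028,0]
    - [-0.004,-0.028,0]
    - [-0.004,-0.028,0]
  dr:
    - [0,0,-6.8]
    - [0,0,-6.8]
    - [0,0,-6.8]
    - [0,0,-6.8]
    - [0,0,-6.8]

```text
clock: 29.4
ee_pos: [447.5, -215.0, 196.7]
tcp_rot: [-2.977, -0.977, -0.007]
contact_force: [0.8, 0.3, 0.3]
finger_gap: 93.9
```

```bash
python3 st.py
```

```text
29.4 [ 447.5 -215.   196.7] jaw -53.7 fix dr [-0.53  0.08] [0.8 0.3 0.3] 93.9 [-0.59  0.16  1.68  0.01  1.3   0.34]
```

jog_arm:
  offset:
    - [-0.003,-0.028,0]
    - [-0.003,-0.027,0]
    - [-0.003,-0.026,0]
    - [-0.003,-0.02,0]
    - [0,-0.01,0]
  dr:
    - [0,0,-6.5]
    - [0,0,-6.5]
    - [0,0,-6]
    - [0,0,-5]
    - [0,0,-2]

```text
clock: 29.82
ee_pos: [432.4, -334.8, 194.4]
tcp_rot: [-3.124, -0.234, -0.006]
contact_force: [0.1, -0.1, -0.1]
finger_gap: 93.9
```

jog_arm:
  offset:
    - [0,-0.004,-0.005]
    - [0,0,-0.015]
    - [0,0,-0.01]
    - [0,0,0]
  dr:
    - [0,0,-0.5]
    - [0,0,0]
    - [0,0,0]
    - [0,0,0]

```text
clock: 30.15
ee_pos: [432.5, -339.8, 161.5]
tcp_rot: [-3.123, -0.221, -0.005]
contact_force: [-0.0, -0.0, 0.0]
finger_gap: 93.9
```

```bash
python3 st.py;python3 look.py pics/w5.png pot_green:40 pot_amber:40 pot_clear:40
```

```text
30.15 [ 432.5 -339.8  161.5] jaw -81.9 fix dr [-0.61  0.16] [-0. -0.  0.] 93.9 [-0.8   0.27  1.63  0.01  1.25  0.63]
[ 432.5 -339.8  161.5] jaw -81.9 tilt [ 0.003  0.011 -1.   ]
cam [[0.14, -0.95, -0.28, 513.83], [-0.99, -0.14, -0.03, -330.14], [-0.01, 0.28, -0.96, 341.08], [0.0, 0.0, 0.0, 1.0]] 339.4525333037076
lm pot_green 0.6 [284. 191.] [ 442.6 -346.    40. ]
sil pot_green 0.67 [292. 204.] [82. 73.] 90 [ 431.2 -355.1   40. ]
lm pot_amber 0.69 [301. 115.] [ 510.8 -350.2   40. ]
lm pot_amber 0.19 [306.  32.] [ 574.4 -344.    40. ]
sil pot_amber 0.72 [  6. 166.] [45. 12.] 90 [429.8 -94.7  40. ]
sil pot_amber 0.71 [304. 119.] [84. 79.] 90 [ 507.5 -352.8   40. ]
lm pot_clear 0.76 [305.  32.] [ 574.5 -342.7   40. ]
sil pot_clear 0.92 [314.  34.] [69. 87.] 90 [ 573.7 -350.7   40. ]
```

View pics/w5.png

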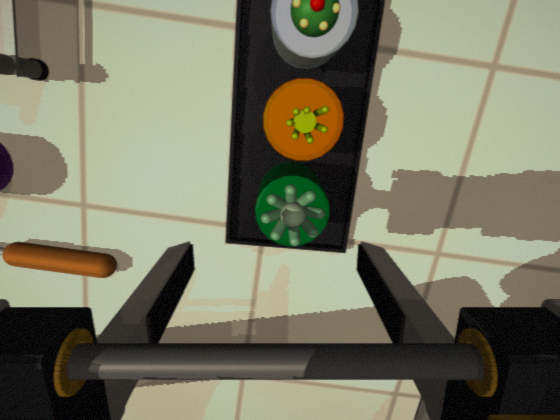

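Run:
```python
from h import *
p=cam("wrist")
for n,uv in[("green",(292,211)),("amber",(304,120)),("clear",(314,15))]: print(n,ray(p,uv,76).round(1))
```

```text
green [ 435.9 -355.1   76. ]
amber [ 509.2 -353.    76. ]
clear [ 581.2 -348.2   76. ]
```

jog_arm:
  offset:
    - [0,-0.008,-0.015]
    - [0,-0.005,-0.025]
    - [0,0,-0.028]
    - [0,0,-0.025]
    - [0,0,-0.015]
  dr:
    - [-0.3,0,-3]
    - [-0.2,0,-1.5]
    - [0,0,0]
    - [0,0,0]
    - [0,0,0]

```text
clock: 30.97
ee_pos: [438.4, -359.0, 60.9]
tcp_rot: [3.122, 0.092, 0.031]
contact_force: [-0.5, 0.8, -0.8]
finger_gap: 93.6
```

```bash
python3 st.py
```

```text
30.97 [ 438.4 -359.    60.9] jaw -86.6 fix dr [1.   1.15] [-0.5  0.8 -0.8] 93.6 [-0.81  0.37  1.76  0.    0.99  0.7 ]
```

jog_arm:
  offset:
    - [-0.004,0.004,-0.008]
    - [-0.002,0.002,-0.01]
    - [-0.0007,0,-0.008]
    - [-0.0007,0,-0.004]
    - [-0.0007,0,-0.001]
  dr:
    - [0.5,0.6,0]
    - [0.2,0.2,0]
    - [0.1,0.1,0]
    - [0,0.1,0]
    - [0,0.1,0]

```text
clock: 31.38
ee_pos: [429.1, -351.7, 26.6]
tcp_rot: [3.14, 0.094, -0.004]
contact_force: [-0.1, 0.9, 0.4]
finger_gap: 94.3
```

```bash
python3 st.py
```

```text
31.38 [ 429.1 -351.7   26.6] jaw -86.6 fix dr [ 0.01 -0.15] [-0.1  0.9  0.4] 94.3 [-0.81  0.41  1.8  -0.    0.94  0.7 ]
```

jog_arm:
  offset:
    - [0.002,-0.001,0.001]
    - [0.001,0,0]
    - [0,0,-0.001]
    - [0,0,-0.001]
    - [0,0,-0.001]
  dr:
    - [0,0,0]
    - [0,0,0]
    - [0,0,0]
    - [0,0,0]
    - [0,0,0]
  jaw: 1
  newtons: 20

```text
clock: 31.8
ee_pos: [434.4, -354.5, 27.3]
tcp_rot: [3.136, 0.093, 0.002]
contact_force: [-0.5, 2.4, 1.8]
finger_gap: 63.7
```

jog_arm:
  offset:
    - [0,0,-0.001]
    - [0,0,-0.001]
  dr:
    - [0,0,0]
    - [0,0,0]

```text
clock: 31.97
ee_pos: [434.4, -354.0, 27.1]
tcp_rot: [3.137, 0.093, 0.003]
contact_force: [-1.7, 0.0, 7.9]
finger_gap: 61.9
```

```bash
python3 st.py
```

```text
31.97 [ 434.4 -354.    27.1] jaw -86.6 fix dr [0.21 0.1 ] [-1.7  0.   7.9] 61.9 [-0.81  0.41  1.79 -0.    0.94  0.71]
```

jog_arm:
  offset:
    - [0,0,0.01]
    - [0,0,0.025]
    - [0,0,0.035]
    - [0,0,0.038]
    - [0.002,0.012,0.036]
  dr:
    - [0,0,0]
    - [0,0,0]
    - [0,0,0]
    - [0,0,2]
    - [0,0,5]

```text
clock: 32.38
ee_pos: [429.8, -337.6, 168.5]
tcp_rot: [-3.119, -0.286, 0.022]
contact_force: [0.7, -0.2, -1.9]
finger_gap: 61.8
```

jog_arm:
  offset:
    - [0.006,0.026,0.025]
    - [0.009,0.033,0.01]
    - [0.009,0.035,0]
    - [0.009,0.035,0]
    - [0.009,0.035,0]
  dr:
    - [0,0,6.5]
    - [0,0,6.5]
    - [0,0,6.5]
    - [0,0,6.5]
    - [0,0,6.5]

```text
clock: 32.8
ee_pos: [475.9, -177.4, 218.1]
tcp_rot: [2.9, 1.171, 0.001]
contact_force: [-0.2, -0.4, -0.8]
finger_gap: 62.0
```

jog_arm:
  offset:
    - [0.009,0.035,0]
    - [0.009,0.035,0]
    - [0.009,0.035,0]
    - [0.009,0.035,0]
    - [0.009,0.035,0]
  dr:
    - [0,0,6.5]
    - [0,0,6.5]
    - [0,0,6.5]
    - [0,0,6.5]
    - [0,0,5.5]

```text
clock: 33.22
ee_pos: [520.2, 6.3, 221.4]
tcp_rot: [2.444, 1.946, 0.012]
contact_force: [1.3, -0.1, -2.2]
finger_gap: 61.9
```

```bash
python3 st.py
```

```text
33.22 [520.2   6.3 221.4] jaw -12.9 fix dr [0.49 0.96] [ 1.3 -0.1 -2.2] 61.9 [-0.12  0.17  1.6  -0.01  1.35  0.11]
```

jog_arm:
  offset:
    - [0.008,0.032,0]
    - [0.008,0.028,-0.005]
    - [0.007,0.022,-0.01]
    - [0.004,0.01,-0.015]
    - [0,0.003,-0.01]
  dr:
    - [0,0.4,5.5]
    - [0,0.3,4]
    - [0,0,2]
    - [0,0,0.5]
    - [0,0,0]

```text
clock: 33.63
ee_pos: [549.4, 114.1, 184.7]
tcp_rot: [2.206, 2.22, 0.014]
contact_force: [-0.0, -0.7, -3.1]
finger_gap: 61.8
```

```bash
python3 st.py
```

```text
33.63 [549.4 114.1 184.7] jaw 0.4 fix dr [0.13 0.84] [-0.  -0.7 -3.1] 61.8 [ 0.08  0.26  1.58 -0.    1.29  0.08]
```

jog_arm:
  offset:
    - [0.002,0.001,-0.02]
    - [0,0.001,-0.03]
    - [0,0.001,-0.027]
    - [-0.001,0.001,-0.015]
    - [-0.0007,0,-0.005]
  dr:
    - [0,0.4,-0.4]
    - [0,0.2,0]
    - [0,0.1,0]
    - [0,0.1,0]
    - [0,0.1,0]

```text
clock: 34.05
ee_pos: [547.9, 117.6, 84.7]
tcp_rot: [2.22, 2.22, -0.005]
contact_force: [-0.4, -0.4, -2.7]
finger_gap: 61.9
```

```bash
python3 st.py
```

```text
34.05 [547.9 117.6  84.7] jaw -0.0 fix dr [ 0.24 -0.04] [-0.4 -0.4 -2.7] 61.9 [ 0.09  0.35  1.72 -0.    1.08  0.09]
```

jog_arm:
  offset:
    - [0.003,-0.002,-0.005]
    - [0.002,-0.001,-0.006]
    - [0.0005,0,-0.005]
    - [0,0,-0.002]
    - [0,0,0]
  dr:
    - [0.1,0,0]
    - [0.1,0,0]
    - [0,0,0]
    - [0,0,0]
    - [0,0,0]

```text
clock: 34.47
ee_pos: [554.6, 111.8, 66.6]
tcp_rot: [2.224, 2.217, -0.001]
contact_force: [0.9, 0.1, -1.6]
finger_gap: 61.7
```

```bash
python3 st.py
```

```text
34.47 [554.6 111.8  66.6] jaw -0.2 fix dr [0.07 0.03] [ 0.9  0.1 -1.6] 61.7 [ 0.08  0.37  1.73 -0.    1.04  0.08]
```

jog_arm:
  offset:
    - [-0.0015,0.002,-0.001]
    - [-0.0008,0.0008,-0.002]
    - [-0.0005,0,-0.001]
  dr:
    - [0,0,0]
    - [0,0,0]
    - [0,0,0]

```text
clock: 34.72
ee_pos: [553.4, 114.8, 64.3]
tcp_rot: [2.223, 2.215, 0.004]
contact_force: [-0.4, 0.6, -2.0]
finger_gap: 62.1
```

```bash
python3 st.py
```

```text
34.72 [553.4 114.8  64.3] jaw -0.2 fix dr [0.05 0.28] [-0.4  0.6 -2. ] 62.1 [ 0.08  0.37  1.74 -0.    1.02  0.09]
```

jog_arm:
  offset:
    - [-0.0005,0,-0.002]
    - [-0.0005,0,-0.001]
  dr:
    - [0,0.1,0]
    - [0,0,0]

```text
clock: 34.88
ee_pos: [553.1, 114.9, 63.2]
tcp_rot: [2.221, 2.215, 0.005]
contact_force: [-0.1, -0.5, 5.6]
finger_gap: 61.7
```

```bash
python3 st.py
```

```text
34.88 [553.1 114.9  63.2] jaw -0.2 fix dr [0.06 0.33] [-0.1 -0.5  5.6] 61.7 [ 0.08  0.37  1.74 -0.    1.02  0.09]
```

jog_arm:
  offset:
    - [-0.0005,0,-0.0005]
    - [-0.0005,0,-0.0005]
    - [-0.0005,0,-0.0005]
    - [-0.0005,0,0]
    - [-0.0005,0,0]
  dr:
    - [0,0,0]
    - [0,0,0]
    - [0,0,0]
    - [0,0,0]
    - [0,0,0]
  jaw: -1

```text
clock: 35.3
ee_pos: [551.8, 115.5, 63.2]
tcp_rot: [2.219, 2.214, 0.01]
contact_force: [-0.5, 1.1, 0.2]
finger_gap: 91.7
```

jog_arm:
  offset:
    - [0,0,0.015]
    - [0,0,0.035]
    - [0,0,0.04]
    - [0,0,0.038]
    - [-0.001,-0.012,0.02]
  dr:
    - [0,0,0]
    - [0,0,0]
    - [0,0,0]
    - [0,0,-2]
    - [0,0,-5]

```text
clock: 35.72
ee_pos: [543.6, 104.3, 209.2]
tcp_rot: [-2.352, -2.073, 0.009]
contact_force: [-0.3, 0.4, 0.6]
finger_gap: 94.0
```

```bash
python3 st.py; python3 look.py pics/w6.png pot_green:40
```

```text
35.72 [543.6 104.3 209.2] jaw -7.2 fix dr [-0.04 -0.49] [-0.3  0.4  0.6] 94.0 [0.06 0.25 1.54 0.   1.37 0.19]
[543.6 104.3 209.2] jaw -7.2 tilt [-0.009  0.001 -1.   ]
cam [[0.99, -0.12, -0.04, 554.93], [-0.13, -0.95, -0.28, 186.65], [-0.01, 0.29, -0.96, 388.36], [0.0, 0.0, 0.0, 1.0]] 339.4525333037076
lm pot_green 0.7 [280. 177.] [548.  115.7  40. ]
sil pot_green 0.75 [287. 188.] [72. 78.] 20 [554.2 102.6  40. ]
```

View pics/w6.png

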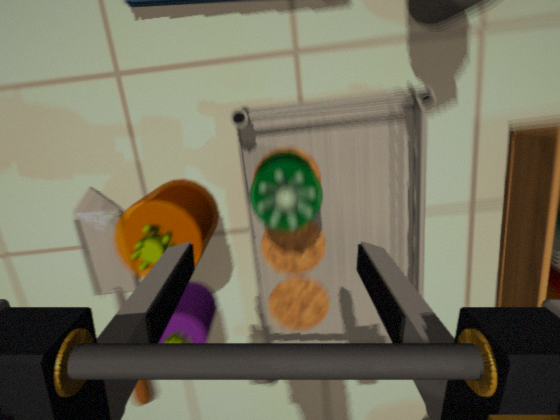

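jog_arm:
  offset:
    - [-0.002,-0.028,0]
    - [-0.003,-0.034,0]
    - [-0.003,-0.036,0]
    - [-0.003,-0.036,0]
    - [-0.003,-0.036,0]
  dr:
    - [0,0,-6.5]
    - [0,0,-6.5]
    - [0,0,-6.5]
    - [0,0,-6.5]
    - [0,0,-6.5]

```text
clock: 36.28
ee_pos: [523.7, -63.2, 197.3]
tcp_rot: [-2.826, -1.32, 0.018]
contact_force: [0.4, 0.3, -0.2]
finger_gap: 94.0
```

jog_arm:
  offset:
    - [-0.003,-0.036,0]
    - [-0.003,-0.036,0]
    - [-0.003,-0.036,0]
    - [-0.003,-0.036,0]
    - [-0.003,-0.036,0]
  dr:
    - [0,0,-6.5]
    - [0,0,-6.5]
    - [0,0,-6.5]
    - [0,0,-6]
    - [0,0,-5]

```text
clock: 36.7
ee_pos: [501.1, -246.3, 185.1]
tcp_rot: [-3.06, -0.495, 0.027]
contact_force: [-0.3, -0.5, -0.1]
finger_gap: 94.5
```

```bash
python3 st.py
```

```text
36.7 [ 501.1 -246.3  185.1] jaw -71.6 fix dr [-2.22 -1.35] [-0.3 -0.5 -0.1] 94.5 [-0.59  0.29  1.54  0.02  1.35  0.65]
```

jog_arm:
  offset:
    - [0.002,-0.032,0]
    - [0.003,-0.026,0]
    - [0.002,-0.02,-0.005]
    - [0,-0.01,-0.005]
    - [0,-0.004,-0.01]
  dr:
    - [-0.6,-0.4,-4.5]
    - [-0.5,-0.3,-4]
    - [-0.4,-0.2,-3]
    - [0,0,-1]
    - [0,0,0]

```text
clock: 37.12
ee_pos: [503.0, -346.3, 152.9]
tcp_rot: [-3.114, -0.136, 0.019]
contact_force: [-0.1, 0.1, 0.8]
finger_gap: 94.0
```

jog_arm:
  offset:
    - [0,0,-0.015]
    - [0,0,-0.015]
    - [0,0,-0.005]
  dr:
    - [0,0,0]
    - [0,0,0]
    - [0,0,0]

```text
clock: 37.37
ee_pos: [500.5, -342.6, 109.9]
tcp_rot: [-3.105, -0.142, 0.029]
contact_force: [-1.0, -0.1, -0.4]
finger_gap: 94.0
```

```bash
python3 st.py
```

```text
37.37 [ 500.5 -342.6  109.9] jaw -84.8 fix dr [-1.86 -1.16] [-1.  -0.1 -0.4] 94.0 [-0.72  0.41  1.55  0.01  1.22  0.75]
```

jog_arm:
  offset:
    - [0.004,-0.005,-0.014]
    - [0.002,-0.003,-0.02]
    - [0.001,0,-0.02]
    - [0,0,-0.015]
    - [0,0,-0.006]
  dr:
    - [-0.7,-0.5,-1]
    - [-0.5,-0.3,-1]
    - [-0.2,-0.1,0]
    - [0,0,0]
    - [0,0,0]

```text
clock: 37.78
ee_pos: [506.2, -342.1, 27.6]
tcp_rot: [-3.123, -0.104, 0.013]
contact_force: [-1.1, 0.9, -0.6]
finger_gap: 93.8
```

```bash
python3 st.py
```

```text
37.78 [ 506.2 -342.1   27.6] jaw -86.2 fix dr [-0.92 -0.51] [-1.1  0.9 -0.6] 93.8 [-0.71  0.48  1.66  0.01  1.02  0.79]
```

jog_arm:
  offset:
    - [0.001,-0.005,0]
    - [0,-0.003,0]
    - [0,0,-0.0005]
    - [0,0,-0.0005]
    - [0,0,-0.0005]
  dr:
    - [-0.4,-0.2,0]
    - [-0.3,-0.1,0]
    - [0,0,0]
    - [0,0,0]
    - [0,0,0]

```text
clock: 38.2
ee_pos: [507.4, -347.9, 25.8]
tcp_rot: [-3.134, -0.111, 0.007]
contact_force: [0.0, 0.6, 0.1]
finger_gap: 93.7
```

jog_arm:
  offset:
    - [0,0,-0.001]
    - [0,0,-0.001]
    - [0,0,-0.001]
    - [0,0,-0.001]
    - [0,0,-0.001]
  dr:
    - [0,0,0]
    - [0,0,0]
    - [0,0,0]
    - [0,0,0]
    - [0,0,0]
  jaw: 1

```text
clock: 38.62
ee_pos: [508.8, -349.4, 23.2]
tcp_rot: [-3.138, -0.111, 0.001]
contact_force: [0.4, -0.1, 0.0]
finger_gap: 64.5
```

jog_arm:
  offset:
    - [0,0,0]
    - [0,0,0]
  dr:
    - [0,0,0]
    - [0,0,0]

```text
clock: 38.78
ee_pos: [508.8, -349.5, 23.0]
tcp_rot: [-3.138, -0.111, 0.001]
contact_force: [-0.4, 1.0, 1.4]
finger_gap: 61.6
```

```bash
python3 st.py
```

```text
38.78 [ 508.8 -349.5   23. ] jaw -85.9 fix dr [-0.08 -0.03] [-0.4  1.   1.4] 61.6 [-0.72  0.49  1.66  0.    0.99  0.78]
```

jog_arm:
  offset:
    - [0,0,0.01]
    - [0,0,0.025]
    - [0,0,0.035]
    - [0,0,0.038]
    - [0.002,0.012,0.036]
  dr:
    - [0,0,0]
    - [0,0,0]
    - [0,0,0]
    - [0,0,2]
    - [0,0,5]

```text
clock: 39.2
ee_pos: [501.8, -332.0, 160.9]
tcp_rot: [-3.108, -0.302, 0.036]
contact_force: [1.4, -0.0, -3.9]
finger_gap: 61.7
```

jog_arm:
  offset:
    - [0.003,0.022,0.025]
    - [0.003,0.028,0.01]
    - [0.004,0.028,0]
    - [0.004,0.028,0]
    - [0.004,0.028,0]
  dr:
    - [0,0,6.5]
    - [0,0,6.5]
    - [0,0,6.5]
    - [0,0,6.5]
    - [0,0,6.5]

```text
clock: 39.62
ee_pos: [522.6, -200.0, 209.4]
tcp_rot: [2.903, 1.195, -0.022]
contact_force: [0.7, -0.0, -2.7]
finger_gap: 61.8
```

jog_arm:
  offset:
    - [0.004,0.028,0]
    - [0.004,0.028,0]
    - [0.004,0.028,0]
    - [0.004,0.028,0]
    - [0.004,0.028,0]
  dr:
    - [0,0,6.5]
    - [0,0,6.5]
    - [0,0,6.5]
    - [0,0,6.5]
    - [0,0,5.5]

```text
clock: 40.03
ee_pos: [539.7, -51.9, 211.0]
tcp_rot: [2.442, 1.972, -0.022]
contact_force: [1.1, -0.2, -3.4]
finger_gap: 62.0
```

```bash
python3 st.py
```

```text
40.03 [539.7 -51.9 211. ] jaw -12.2 fix dr [ 0.65 -0.52] [ 1.1 -0.2 -3.4] 62.0 [-0.21  0.23  1.56 -0.01  1.36  0.  ]
```

jog_arm:
  offset:
    - [0.004,0.028,0]
    - [0.003,0.026,-0.005]
    - [0.003,0.02,-0.01]
    - [0.002,0.008,-0.015]
    - [0,0.001,-0.01]
  dr:
    - [0.2,0,5]
    - [0.1,0,4]
    - [0,0,2]
    - [0,0,0.5]
    - [0,0,0]

```text
clock: 40.45
ee_pos: [550.5, 42.3, 173.2]
tcp_rot: [-2.211, -2.231, 0.009]
contact_force: [-0.4, -0.1, -3.3]
finger_gap: 61.6
```

```bash
python3 st.py
```

```text
40.45 [550.5  42.3 173.2] jaw 0.5 fix dr [ 0.2  -0.27] [-0.4 -0.1 -3.3] 61.6 [-0.05  0.26  1.6  -0.    1.28 -0.05]
```

jog_arm:
  offset:
    - [0.002,-0.002,-0.015]
    - [0.001,0,-0.026]
    - [0,0,-0.026]
    - [0,0,-0.016]
    - [0,0,-0.006]
  dr:
    - [0,0,-0.3]
    - [0,0,0]
    - [0,0,0]
    - [0,0,0]
    - [0,0,0]

```text
clock: 40.87
ee_pos: [551.1, 39.5, 80.9]
tcp_rot: [-2.216, -2.225, 0.013]
contact_force: [-0.7, -0.0, -3.8]
finger_gap: 61.5
```

```bash
python3 st.py
```

```text
40.87 [551.1  39.5  80.9] jaw 0.2 fix dr [ 0.29 -0.38] [-0.7 -0.  -3.8] 61.5 [-0.05  0.34  1.74 -0.01  1.07 -0.05]
```

jog_arm:
  offset:
    - [0.001,0.001,-0.006]
    - [0,0,-0.007]
    - [0,0,-0.005]
    - [0,0,-0.002]
    - [0,0,0]
  dr:
    - [0,0,0]
    - [0,0,0]
    - [0,0,0]
    - [0,0,0]
    - [0,0,0]

```text
clock: 41.28
ee_pos: [552.1, 38.7, 59.7]
tcp_rot: [-2.219, -2.222, 0.015]
contact_force: [-0.2, -0.4, -3.4]
finger_gap: 61.6
```

```bash
python3 st.py
```

```text
41.28 [552.1  38.7  59.7] jaw 0.1 fix dr [ 0.33 -0.44] [-0.2 -0.4 -3.4] 61.6 [-0.05  0.37  1.76 -0.01  1.02 -0.05]
```

jog_arm:
  offset:
    - [0,0.0015,-0.001]
    - [-0.0005,0.0005,-0.002]
    - [-0.0005,0,-0.002]
  dr:
    - [0.1,-0.2,0]
    - [0,-0.1,0]
    - [0,0,0]

```text
clock: 41.53
ee_pos: [553.0, 40.2, 59.0]
tcp_rot: [2.216, 2.219, -0.002]
contact_force: [-3.2, -0.3, 9.9]
finger_gap: 61.9
```

```bash
python3 st.py
```

```text
41.53 [553.   40.2  59. ] jaw 0.1 fix dr [0.28 0.16] [-3.2 -0.3  9.9] 61.9 [-0.05  0.37  1.77 -0.01  1.01 -0.05]
```

jog_arm:
  offset:
    - [-0.0005,0,0]
    - [-0.0005,0,-0.0005]
    - [-0.0005,0,-0.0005]
    - [-0.0005,0,0]
    - [-0.0005,0,0]
  dr:
    - [0,0,0]
    - [0,0,0]
    - [0,0,0]
    - [0,0,0]
    - [0,0,0]
  jaw: -1

```text
clock: 41.95
ee_pos: [553.9, 40.5, 62.3]
tcp_rot: [2.21, 2.214, 0.009]
contact_force: [-0.0, 0.7, 0.3]
finger_gap: 91.5
```

jog_arm:
  offset:
    - [0,0,0.015]
    - [0,0,0.035]
    - [0,0,0.04]
    - [0,0,0.038]
    - [0.001,-0.012,0.02]
  dr:
    - [0,0,0]
    - [0,0,0]
    - [0,0,0]
    - [0,0,-2]
    - [0,0,-5]

```text
clock: 42.37
ee_pos: [547.8, 30.3, 208.8]
tcp_rot: [-2.351, -2.081, 0.007]
contact_force: [1.6, -0.4, 0.1]
finger_gap: 94.0
```

jog_arm:
  offset:
    - [0.002,-0.024,0]
    - [0.003,-0.028,0]
    - [0.003,-0.028,0]
    - [0.003,-0.028,0]
    - [0.003,-0.028,0]
  dr:
    - [0,0,-6.5]
    - [0,0,-6.5]
    - [0,0,-6.5]
    - [0,0,-6.5]
    - [0,0,-6.5]

```text
clock: 42.78
ee_pos: [566.1, -106.6, 218.2]
tcp_rot: [2.845, 1.309, 0.014]
contact_force: [0.7, 0.6, 0.1]
finger_gap: 94.3
```

jog_arm:
  offset:
    - [0.003,-0.028,0]
    - [0.003,-0.028,0]
    - [0.003,-0.028,0]
    - [0.003,-0.028,0]
    - [0.003,-0.028,0]
  dr:
    - [0,0,-6.5]
    - [0,0,-6.5]
    - [0,0,-6.5]
    - [0,0,-6]
    - [0,0,-5]

```text
clock: 43.2
ee_pos: [580.9, -253.3, 218.1]
tcp_rot: [3.094, 0.47, 0.01]
contact_force: [0.1, -0.6, -0.3]
finger_gap: 94.4
```

```bash
python3 st.py
```

```text
43.2 [ 580.9 -253.3  218.1] jaw -72.7 fix dr [0.62 0.47] [ 0.1 -0.6 -0.3] 94.4 [-0.52  0.35  1.36 -0.01  1.42  0.75]
```

jog_arm:
  offset:
    - [0,-0.028,-0.005]
    - [0,-0.022,-0.01]
    - [0,-0.016,-0.015]
    - [0,-0.008,-0.015]
    - [0,-0.003,-0.015]
  dr:
    - [0.2,0,-4.5]
    - [0.2,0,-4]
    - [0,0,-3]
    - [0,0,-1]
    - [0,0,0]

```text
clock: 43.62
ee_pos: [583.1, -343.0, 158.4]
tcp_rot: [3.126, 0.098, 0.021]
contact_force: [0.4, 0.4, -0.0]
finger_gap: 94.1
```

jog_arm:
  offset:
    - [0,0,-0.015]
    - [0,0,-0.015]
    - [0,0,-0.005]
  dr:
    - [0,0,0]
    - [0,0,0]
    - [0,0,0]

```text
clock: 43.87
ee_pos: [581.4, -344.8, 118.3]
tcp_rot: [3.128, 0.093, 0.015]
contact_force: [-0.2, 0.9, -0.8]
finger_gap: 94.0
```

```bash
python3 st.py
```

```text
43.87 [ 581.4 -344.8  118.3] jaw -86.6 fix dr [0.65 0.57] [-0.2  0.9 -0.8] 94.0 [-0.64  0.47  1.42 -0.    1.24  0.88]
```

jog_arm:
  offset:
    - [-0.002,0,-0.015]
    - [-0.001,0,-0.022]
    - [0,0,-0.022]
    - [0,0,-0.014]
    - [0,0,-0.006]
  dr:
    - [0.3,0.2,0]
    - [0.2,0.2,0]
    - [0,0,0]
    - [0,0,0]
    - [0,0,0]

```text
clock: 44.28
ee_pos: [579.6, -345.4, 37.8]
tcp_rot: [3.136, 0.094, 0.009]
contact_force: [0.3, -0.4, 0.4]
finger_gap: 94.0
```

```bash
python3 st.py
```

```text
44.28 [ 579.6 -345.4   37.8] jaw -86.6 fix dr [0.25 0.34] [ 0.3 -0.4  0.4] 94.0 [-0.64  0.54  1.51 -0.    1.08  0.87]
```

jog_arm:
  offset:
    - [-0.001,0,-0.002]
    - [-0.0005,0,-0.002]
    - [-0.0005,0,-0.001]
    - [-0.0005,0,-0.001]
    - [-0.0005,0,-0.001]
  dr:
    - [0.1,0.1,0]
    - [0,0.1,0]
    - [0,0,0]
    - [0,0,0]
    - [0,0,0]
  jaw: 1

```text
clock: 44.7
ee_pos: [577.8, -345.8, 32.2]
tcp_rot: [3.136, 0.095, 0.006]
contact_force: [-1.1, -0.5, -0.6]
finger_gap: 63.9
```

jog_arm:
  offset:
    - [-0.0005,0,-0.0005]
    - [-0.0005,0,-0.0005]
  dr:
    - [0,0,0]
    - [0,0,0]

```text
clock: 44.87
ee_pos: [577.6, -345.8, 32.2]
tcp_rot: [3.135, 0.095, 0.01]
contact_force: [0.9, -0.4, -0.2]
finger_gap: 61.8
```

```bash
python3 st.py
```

```text
44.87 [ 577.6 -345.8   32.2] jaw -86.5 fix dr [0.26 0.36] [ 0.9 -0.4 -0.2] 61.8 [-0.64  0.54  1.52  0.    1.07  0.87]
```

jog_arm:
  offset:
    - [0,0,0.01]
    - [0,0,0.025]
    - [0,0,0.035]
    - [0,0,0.038]
    - [0,0.01,0.036]
  dr:
    - [0,0,0]
    - [0,0,0]
    - [0,0,0]
    - [0,0,2]
    - [0,0,5]

```text
clock: 45.28
ee_pos: [568.7, -332.0, 170.8]
tcp_rot: [-3.12, -0.288, 0.025]
contact_force: [1.2, -0.5, -3.4]
finger_gap: 61.5
```

jog_arm:
  offset:
    - [-0.001,0.016,0.02]
    - [-0.002,0.02,0.01]
    - [-0.002,0.021,0]
    - [-0.002,0.021,0]
    - [-0.002,0.021,0]
  dr:
    - [0,0,6.5]
    - [0,0,6.5]
    - [0,0,6.5]
    - [0,0,6.5]
    - [0,0,6.5]

```text
clock: 45.7
ee_pos: [562.6, -236.2, 216.8]
tcp_rot: [2.898, 1.181, -0.002]
contact_force: [-0.1, 0.9, -3.5]
finger_gap: 61.9
```

jog_arm:
  offset:
    - [-0.002,0.022,0]
    - [-0.002,0.022,0]
    - [-0.002,0.022,0]
    - [-0.002,0.022,0]
    - [-0.002,0.022,0]
  dr:
    - [0,0,6.5]
    - [0,0,6.5]
    - [0,0,6.5]
    - [0,0,6.5]
    - [0,0,5.5]

```text
clock: 46.12
ee_pos: [549.3, -121.0, 220.2]
tcp_rot: [2.44, 1.957, 0.003]
contact_force: [-0.3, -0.3, -2.4]
finger_gap: 61.6
```

```bash
python3 st.py
```

```text
46.12 [ 549.3 -121.   220.2] jaw -12.5 fix dr [0.54 0.58] [-0.3 -0.3 -2.4] 61.6 [-0.34  0.24  1.52 -0.01  1.37 -0.12]
```

jog_arm:
  offset:
    - [0.001,0.024,0]
    - [0.001,0.022,-0.005]
    - [0.001,0.018,-0.01]
    - [0,0.009,-0.015]
    - [0,0.001,-0.01]
  dr:
    - [0.2,0.3,5]
    - [0.1,0.2,4]
    - [0,0,2]
    - [0,0,0.5]
    - [0,0,0]

```text
clock: 46.53
ee_pos: [550.2, -39.3, 184.9]
tcp_rot: [2.216, 2.216, 0.006]
contact_force: [0.0, 0.0, -3.6]
finger_gap: 61.6
```

```bash
python3 st.py
```

```text
46.53 [550.2 -39.3 184.9] jaw -0.0 fix dr [0.16 0.46] [ 0.   0.  -3.6] 61.6 [-0.2   0.25  1.6  -0.    1.29 -0.2 ]
```

jog_arm:
  offset:
    - [0.001,0,-0.018]
    - [0.0,0,-0.026]
    - [0,0,-0.026]
    - [0,0,-0.016]
    - [0,0,-0.006]
  dr:
    - [0,0.3,0]
    - [0,0.1,0]
    - [0,0,0]
    - [0,0,0]
    - [0,0,0]

```text
clock: 46.95
ee_pos: [550.5, -40.7, 91.5]
tcp_rot: [2.216, 2.217, -0.003]
contact_force: [-0.6, -0.0, -2.5]
finger_gap: 61.7
```

```bash
python3 st.py
```

```text
46.95 [550.5 -40.7  91.5] jaw 0.0 fix dr [0.37 0.23] [-0.6 -0.  -2.5] 61.7 [-0.2   0.33  1.73 -0.01  1.08 -0.19]
```

jog_arm:
  offset:
    - [0.001,0.002,-0.006]
    - [0.001,0.001,-0.008]
    - [0,0,-0.006]
    - [0,0,-0.002]
    - [0,0,0]
  dr:
    - [0.1,0.1,0]
    - [0,0,0]
    - [0,0,0]
    - [0,0,0]
    - [0,0,0]

```text
clock: 47.37
ee_pos: [553.5, -39.5, 68.7]
tcp_rot: [2.219, 2.216, -0.003]
contact_force: [-0.2, 0.1, -3.2]
finger_gap: 61.3
```

```bash
python3 st.py
```

```text
47.37 [553.5 -39.5  68.7] jaw -0.1 fix dr [0.33 0.16] [-0.2  0.1 -3.2] 61.3 [-0.19  0.36  1.76 -0.01  1.03 -0.19]
```

jog_arm:
  offset:
    - [-0.0005,0.001,-0.001]
    - [-0.0005,0.0005,-0.002]
    - [-0.0005,0,-0.002]
  dr:
    - [0.1,0.1,0]
    - [0,0,0]
    - [0,0,0]

```text
clock: 47.62
ee_pos: [553.6, -39.3, 68.2]
tcp_rot: [2.216, 2.215, -0.002]
contact_force: [-2.2, 1.0, 8.9]
finger_gap: 61.7
```

```bash
python3 st.py
```

```text
47.62 [553.6 -39.3  68.2] jaw -0.0 fix dr [0.38 0.3 ] [-2.2  1.   8.9] 61.7 [-0.19  0.35  1.76 -0.01  1.02 -0.19]
```

jog_arm:
  offset:
    - [-0.0005,0,0]
    - [-0.0005,0,-0.0005]
    - [-0.0005,0,-0.0005]
    - [-0.0005,0,0]
    - [-0.0005,0,0]
  dr:
    - [0,0,0]
    - [0,0,0]
    - [0,0,0]
    - [0,0,0]
    - [0,0,0]
  jaw: -1

```text
clock: 48.03
ee_pos: [554.5, -39.6, 71.2]
tcp_rot: [2.211, 2.209, 0.008]
contact_force: [0.8, -0.3, 0.4]
finger_gap: 91.6
```

jog_arm:
  offset:
    - [0,0,0.015]
    - [0,0,0.035]
    - [0,0,0.04]
    - [0,0,0.04]
    - [0,0,0.035]
  dr:
    - [0,0,0]
    - [0,0,0]
    - [0,0,0]
    - [0,0,0]
    - [0,0,0]

```text
clock: 48.45
ee_pos: [545.9, -37.8, 232.2]
tcp_rot: [-2.22, -2.218, 0.012]
contact_force: [1.1, -0.7, -0.4]
finger_gap: 93.9
```

jog_arm:
  offset:
    - [-0.01,-0.02,0.02]
    - [-0.02,-0.035,0.01]
    - [-0.02,-0.035,0]
    - [-0.02,-0.035,0]
    - [-0.02,-0.035,0]
  dr:
    - [0,0,0]
    - [0,0,0]
    - [0,0,0]
    - [0,0,0]
    - [0,0,0]

```text
clock: 48.87
ee_pos: [462.0, -197.4, 274.8]
tcp_rot: [2.194, 2.225, 0.011]
contact_force: [0.2, -0.6, -0.0]
finger_gap: 93.8
```

jog_arm:
  offset:
    - [-0.02,-0.03,0]
    - [-0.02,-0.02,0]
    - [-0.01,-0.01,0]
    - [0,0,0]
    - [0,0,0]
  dr:
    - [0,0,0]
    - [0,0,0]
    - [0,0,0]
    - [0,0,0]
    - [0,0,0]

```text
clock: 49.28
ee_pos: [405.4, -266.6, 275.3]
tcp_rot: [2.203, 2.212, 0.005]
contact_force: [0.4, 0.3, -0.5]
finger_gap: 93.8
```

```bash
python3 st.py
python3 - <<'E'
from h import *
t=cam("top");s=cam("scene")
a=cv2.resize(s["frame"][180:270,220:380],(640,360),interpolation=2);b=cv2.resize(t["frame"][150:270,100:310],(640,366),interpolation=2)
cv2.imwrite("pics/f1.png",cv2.resize(np.vstack([a,b]),(525,595)))
for nm,p in(("top",t),("scene",s)):
  for n in "pot_clear pot_amber pot_green marker vase mister".split():
    print(nm,n,[ (round(d["confidence"],2),ray(p,np.array(d["point"])*[560,420],{"p":40,"m":10,"v":0}[n[0]]).round().tolist()) for d in bot.landmark_of(p,n)[:3]])
E
```

```text
49.28 [ 405.4 -266.6  275.3] jaw 0.2 fix dr [0.68 0.95] [ 0.4  0.3 -0.5] 93.8 [-0.73  0.09  1.57  0.    1.46 -0.73]
top pot_clear [(0.57, [557.0, -30.0, 40.0])]
top pot_amber [(0.95, [417.0, -35.0, 40.0]), (0.65, [428.0, 85.0, 40.0]), (0.56, [550.0, 39.0, 40.0])]
top pot_green [(0.76, [554.0, 119.0, 40.0]), (0.67, [722.0, -272.0, 40.0])]
top marker [(0.86, [529.0, 344.0, 10.0])]
top vase [(0.76, [730.0, -282.0, 0.0])]
top mister [(0.74, [720.0, 273.0, 10.0]), (0.52, [555.0, 38.0, 10.0])]
scene pot_clear [(0.88, [552.0, -34.0, 40.0])]
scene pot_amber [(0.84, [450.0, -45.0, 40.0]), (0.78, [458.0, 84.0, 40.0]), (0.58, [548.0, 40.0, 40.0])]
scene pot_green [(0.63, [549.0, 124.0, 40.0]), (0.48, [546.0, 335.0, 40.0])]
scene marker [(0.61, [530.0, 338.0, 10.0])]
scene vase [(0.81, [737.0, -277.0, 0.0])]
scene mister [(0.6, [732.0, 266.0, 10.0])]
```

View pics/f1.png

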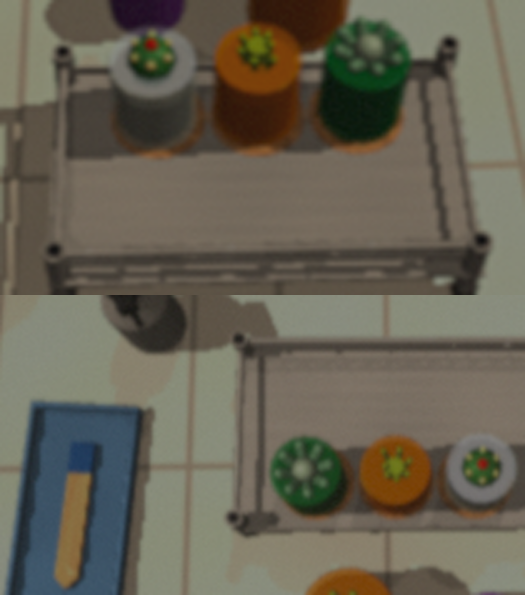

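Run:
```python
from h import *
a=cv2.imread("pics/top0.png");b=cv2.imread("pics/scene0.png")
for nm,o,reg in(("top",a,{"clear":(290,222),"amber":(257,222),"green":(223,221)}),("scene",b,{"clear":(268,207),"amber":(299,207),"green":(331,205)})):
    p=cam(nm); f=p["frame"]
    for k,(u,v) in reg.items():
        T=o[v-14:v+15,u-14:u+15] if nm=="top" else o[v-18:v+16,u-14:u+15]
        y0=v-(14 if nm=="top" else 18)
        S=f[y0-6:y0+T.shape[0]+6,u-20:u+21]
        up=lambda x:cv2.resize(x,None,fx=4,fy=4,interpolation=cv2.INTER_CUBIC)
        r=cv2.matchTemplate(up(S),up(T),cv2.TM_CCOEFF_NORMED); _,mx,_,l=cv2.minMaxLoc(r)
        du,dv=l[0]/4-6,l[1]/4-6; print(nm,k,round(mx,2),du,dv,(ray(p,(u+du,v+dv),90)-ray(p,(u,v),90)).round(1))
```

```text
top clear 0.99 0.5 0.5 [-1.1 -1.1  0. ]
top amber 0.98 0.0 0.75 [-1.7  0.   0. ]
top green 0.99 -0.25 1.0 [-2.2  0.5  0. ]
scene clear 0.99 -0.25 -0.25 [-0.7 -0.6  0. ]
scene amber 0.99 0.0 -0.5 [-1.4  0.1  0. ]
scene green 0.99 0.0 -0.75 [-2.1  0.2  0. ]
```

```bash
python3 -c "
from rig import bot
print(bot.job_done())"; python3 st.py
```

```text
the job is handed in; nothing more can be done
None
the job is handed in; nothing more can be done
```

The job is done and handed in at about 50 s of the 144 s allowed. I moved all three pots to the drip tray and laid the marker in the blue dish. Then I put each pot back on its own cork pad: green, then amber, then clear. The gripper is open and the arm is standing clear.

**Pots:** in the last pictures all three stand upright. Comparing them with the first pictures from both fixed cameras puts each within about 2 mm of where it started. The largest shift is the green pot, about 2 mm towards the front of the stand.

**Marker:** it lies flat near the middle of the dish, along its length.

**Vase and spray bottle:** I never went near either one. The landmark network put them back within its own scatter of about 15 mm, so that check is rough.

**What disagreed:**
- Close up, the wrist camera read about 4 mm off from the fixed cameras. I set the pots down using the recorded grip positions instead of that camera.
- The clear pot was pulled about 6 mm out of place while I first gripped it. I corrected for that when putting it back.

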